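# Pack stained-glass panels under a finned spacer

### The arm

A 6-joint arm with a two-finger parallel gripper is mounted at the origin on the work surface. World frame = base frame: x ahead of the robot, y to its left, z up, the work surface at z = 0. Lengths are in m, angles in rad, forces in N, time in s.
With the tool pointing down it reaches from about 0.375 to 0.825 m from the base axis. Payload 5.5 kg.
Tool frame: the origin (TCP) lies on the centre line of the jaws, within the pads' length; the fingertips stand ahead of it and the grasp point (between the pads) lies 3 mm ahead of it (robot.tips_ahead is the z of the fingertips in the tool frame, in m); z points along the fingers, y is the line along which they close (so a half turn about z gives the same grasp; the last joint's range is limited). The gripper opens to 85 mm and grips with 20 to 120 N. Pads are 22 mm wide; open, the fingers measure 114 mm over their backs; the gripper's body (76 mm by 85 mm) begins 54 mm behind the grasp point. The pads swing forward as they close: fully open they stand 13 mm farther back than shut.
Start: joints at [-1.346, 0.314, -0.047, 1.21, 0, 1.571], TCP at [0.134, -0.585, 0.253] pointing down, gripper open.
Joint ranges: [-2.67, 2.67], [-0.69, 1.73], [-1.03, 1.25], [-2.08, 2.16], [-1.42, 1.45], [-3.14, 3.14]. Speed limits (rad/s): [2.39, 2.39, 3.01, 3.14, 3.14, 3.14].

### API

Orientations are given as [roll, pitch, yaw] about the fixed x, y, z axes, in that order (R = Rz(yaw) Ry(pitch) Rx(roll)).
In Python, from rig import robot gives the robot as it stands.
- The arm moves only by the tool step_arm, never from a script. Its argument "steps" is a list of rows, each an object with "rot": the turn, a rotation vector about the tool's x, y, z in degrees, a list of three; "slide": the shift along the tool's x, y, z in mm, a list of three; "jaw": the opening, from 0 (shut) to 1 (fully open). A call has 1 to 5 rows; each row shifts and turns the commanded pose from where the row before left it, along the tool's axes as they then stand; what a row does not reach is not made up. A row lasts 1/10 s, in which the tool goes at most 50 mm and 8.59 degrees, less where a joint would pass 70% of its speed; a pose out of reach is approached as far as the arm can. A call is refused whole if a number of a shift passes 50 or a number of a turn 8.59, either way. A call with a gripper value outside its range is refused whole. The fingers move at their own pace and stop on an object; "grip_force" is the grip in N (left out, the last holds). Time passes only in rows, so rows that do not move let the fingers close. It gives the time, the measured TCP pose, the force, the opening and the grip force at its end, in the units of the state.
- robot.sense(): the state, without advancing time (a new reading comes with each control period).
- robot.camera(name): name is "scene" or "side" or "wrist"; returns a dict with "image" (420x560x3 uint8, red, green, blue), "depth" (420x560 float32, m along the optical axis (not along the pixel's ray), 0 where there is no reading), "fx", "fy", "cx", "cy" (pixels), "rvec" (rotation vector, rad) and "tvec" (3), from world to camera coordinates, as OpenCV has them. Camera axes: x right, y down, z forward; pixel columns grow to the right and rows downward; lengths in m; the calibration is good to about 2 mm. A picture is of the moment at which its call begins.
- robot.hand_in(): hands the job in; it is judged then, once.
Trained networks look in a picture, given as the dict that the camera call returned (one of the last four; its "shot" number tells which), for a name from the list of things; names that differ only in an ending like _2 or _b are one class to them, and where a whole thing is asked for, a point or a joint stands for the part that bears it (a point fixed in the world has none). Each returns a list of dicts, best first, with "p" (0 to 1); they miss things now and then, are a little off and sometimes report something else, mostly with a low value. They report only what shows in the picture. A call takes as long as a camera call. They do not tell look-alikes from the thing itself.
- robot.spot_in(picture, thing): "bbox" ([left, top, right, bottom] in pixels, round what is visible of it).
The state is a dict: "clock": time; "q": joint angles; "qd": joint speeds; "effort": joint torques, N m; "position": TCP position; "tool_rot": TCP orientation; "ft_force": force on the tool from outside, world axes, zero at the start; "wrist_torque": the same for the moment, N m; "gripper_width": opening from 0.0 (shut) to 1.0 (fully open); "grasp_force": force on a finger pad.
Only numpy, scipy, OpenCV 4.12 (cv2) and the standard library are available. Lean on these libraries where they do the work, as an engineer would, in place of code of your own. Each camera call takes 0.05 s, during which the arm holds its last target. There are 200 camera calls.

### The job

Get the finished glass panels ready for delivery: take the panel from the drying stand and stand it in the empty middle slot of the transport rack, centred front to back. Then lower the wooden finned spacer into the rack so that its fins slide down between the panels and the rack's fins and its beam lies fully home in the notches of both end boards, and swing both steel catches all the way across to lock the beam. Set the panel and the spacer down gently, without dropping or forcing them, and leave the other things on the bench where they are.

Things in the scene. Friction and masses are not known exactly. Their poses are not given: they have to be found in the camera images.
- rack: Plywood transport rack, fixed, 110 (x) x 196 (y) x 142 mm. Origin: centre of its underside; x front to back (front, -x, towards the robot), y along its length, across the slots, z up. Base 15 mm thick. Four upright fins, 6 mm thick, 100 mm long in x, rounded tops at z=78, at y=-72, -28, 16, 60. Panels stand at y=-64 and 24; the middle slot, y=-20, is empty.
- slot (a point): Centre of the empty middle slot's floor (rack x=0, y=-20, z=15 mm); axes as the rack. Like the others the slot is 10 mm wide in y, between the +y face of a fin and a 5 mm thick kerb with bevelled top at z=51. The neighbouring panels stand 44 mm away on either side, centre to centre; in the rack all panels' tops are at z=110, 32 mm above the fins.
- home (a point): Where the spacer's centre is when it is home (rack x=0, y=0, z=114 mm); axes as the rack. Its fin tips are then at z=54, its fins at rack y=-44, 0, 44, each between a panel (6 mm clear, on its -y side) and the next rack fin (3 mm clear, on its +y side).
- notch_left (a point): Centre of the floor of the notch in the top of the +y end board (rack x=0, y=89, z=116 mm). End boards are 18 mm thick, tops at z=142; the notch is 30 mm wide in x, 26 mm deep, open upward and along y, and takes the spacer's beam.
- notch_right (a point): The same in the -y end board (rack x=0, y=-89, z=116 mm).
- panel_mid (a point): Loose framed stained-glass panel, 110 (x) x 8 (y) x 95 mm tall (z), about 0.25 kg, the same both ways round; point at its very centre. It stands on edge in the drying stand, a fixed wooden block 120 x 70 x 40 mm with a 10 mm wide slot, 30 mm deep; the panel's top is 105 mm above the bench, 65 mm above the block.
- panel_left_mid (a point): Centre of the identical panel already in the slot at the rack's y=24. Stays there.
- panel_right_mid (a point): Centre of the identical panel already in the slot at the rack's y=-64. Stays there.
- spacer_mid (a point): Wooden finned spacer standing on its fin tips on the bench, about 0.28 kg, same both ways round; point at its centre, 60 mm above the tips. y along its beam: 24 (x) x 200 (y), 62 to 86 mm above the tips. Centred on it a grip block 24 (x) x 90 (y), 86 to 120 mm above the tips. Under it 3 fins, 20 (y) x 60 (x) x 62 mm, at y=-44, 0, 44, the last 22 mm tapering to a 5 mm edge.
- catch_left (a joint): Angle (rad) of the steel swivel catch on the rack's +y end board. 0: pointing straight outward (rack +y), open; grows as it swings towards rack +x; at 1.57 (stop) it points along rack +x, across the notch, 4 mm above a beam that is home. Turns about a vertical pivot with slight friction (about 1 N at the knob) and stays where left.
- catch_right (a joint): The same for the catch on the -y end board: 0 pointing straight outward (rack -y), 1.57 (stop) pointing along the rack's +x across the notch.
- knob_left (a point): Middle of the left catch's upright black knob, 14 mm across, from 150 to 178 mm above the bench, 52 mm from the pivot, which is at rack x=-35, y=89. The bar under it is 16 mm wide and 62 mm long from the pivot, from 144 to 150 mm above the bench.
- knob_right (a point): The same for the right catch; pivot at rack x=-35, y=-89 mm.
- solder_spool_mid (a point): Spool of solder, 60 mm across, 45 mm tall, on the far part of the bench; a bystander.
- flux_jar_mid (a point): Jar, 60 mm across, 75 mm tall; a bystander.
- flux_brush_grip (a point): Handle of a brush 160 mm long lying on the bench; a bystander.
Things that resemble listed ones, but are neither listed nor needed, are in the scene too. What is shaped like the part that bears panel_mid but turquoise is not meant.

How it is judged:
By the outcome, as a careful person would: the job done as asked, in the order asked, and still so for the second after the job is handed in, with the robot touching nothing.
It also fails if it takes over 72 s, if anything falls off the work surface, if the arm or the gripper's body presses on something with over 40 N, if the wrist force passes 120 N, or if a joint passes its speed limit or range.

## Working session

There is one attempt and no reset: what is moved stays moved. The work goes in short steps, Python scripts to look and compute and a tool call to move; the robot and the scene stay as the last step left them, time stands still between calls to the robot, and variables do not carry over. Pictures are saved under pics/ and viewed, at most 10 in all, crops included, and the job is handed in when it is done.

Besides the shell and the picture viewer there is one more tool, called after "Emit:" by a JSON object that holds its "name" and its "arguments". step_arm: Moves the arm, as the interface text tells. Its arguments: {"type":"object","properties":{"steps":{"type":"array","items":{"type":"object","properties":{"rot":{"type":"array","items":{"type":"number"}},"slide":{"type":"array","items":{"type":"number"}},"jaw":{"type":"number"}}}},"grip_force":{"type":"number"}},"required":["steps"]}

```bash
ls; mkdir -p pics
cat > h.py <<'E'
import numpy as np, cv2
from rig import robot
def cam(n,save=None):
    p=robot.camera(n)
    if save: cv2.imwrite('pics/'+save,p['image'][:,:,::-1])
    return p
def cloud(p):
    R,_=cv2.Rodrigues(np.array(p['rvec'],float)); t=np.array(p['tvec'],float).reshape(3)
    d=p['depth']; v,u=np.indices(d.shape)
    X=np.stack([(u-p['cx'])/p['fx']*d,(v-p['cy'])/p['fy']*d,d],-1)
    W=(X-t)@R
    W[d==0]=np.nan
    return W
E
python3 - <<'E'
from h import *
a=cam('scene','scene.png'); b=cam('side','side.png')
cv2.imwrite('pics/both.png',cv2.resize(np.vstack([a['image'],b['image']])[:,:,::-1],(560,840))[:, :])
for p,n in((a,'scene'),(b,'side')):
    np.savez(n+'.npz',W=cloud(p),image=p['image'])
    for th in ['rack','panel_mid','spacer_mid','knob_left','knob_right','flux_jar_mid','solder_spool_mid','flux_brush_grip']:
        print(n,th,[(np.round(r['bbox']).astype(int).tolist(),round(r['p'],2)) for r in robot.spot_in(p,th)])
print(robot.sense(), robot.tips_ahead)
E
```

```text
pics
scene rack [([261, 160, 355, 250], 0.96)]
scene panel_mid [([408, 270, 464, 307], 0.9), ([370, 235, 412, 272], 0.65)]
scene spacer_mid [([221, 142, 269, 184], 0.71), ([261, 158, 355, 252], 0.27)]
scene knob_left [([332, 189, 356, 203], 0.57)]
scene knob_right [([270, 158, 289, 177], 0.48)]
scene flux_jar_mid [([270, 266, 300, 307], 0.83)]
scene solder_spool_mid [([176, 200, 198, 222], 0.55), ([222, 143, 267, 184], 0.47)]
scene flux_brush_grip [([223, 234, 271, 269], 0.58)]
side rack [([285, 169, 340, 270], 0.88)]
side panel_mid [([268, 295, 312, 333], 0.84), ([285, 170, 341, 276], 0.36)]
side spacer_mid [([344, 148, 409, 185], 0.77), ([329, 171, 343, 190], 0.31)]
side knob_left []
side knob_right [([313, 231, 322, 249], 0.37)]
side flux_jar_mid []
side solder_spool_mid [([269, 158, 289, 182], 0.8), ([197, 245, 219, 280], 0.64)]
side flux_brush_grip [([272, 158, 287, 185], 0.68), ([286, 167, 341, 273], 0.58), ([225, 217, 277, 236], 0.55)]
{'clock': 0.9, 'q': array([-1.34601215e+00,  3.13475434e-01, -4.71149221e-02,  1.21020605e+00,
       -3.61649442e-05,  1.57079132e+00]), 'qd': array([-0.00072113,  0.00089169,  0.00029995,  0.0013159 , -0.00170951,
        0.00168525]), 'effort': array([ 2.72070793e-04, -5.39445376e+01,  3.40052497e+01,  1.29360662e-03,
       -7.14871840e-05,  5.73882488e-07]), 'position': array([ 0.13372356, -0.58489415,  0.25330768]), 'tool_rot': array([-3.14159257e+00,  3.61649438e-05,  2.24789182e-01]), 'ft_force': array([ 0.23963001, -0.1133206 ,  0.81985549]), 'wrist_torque': array([ 0.00213829, -0.04862692, -0.00704766]), 'grasp_force': 0.0, 'gripper_width': 1.0020172004981387} 0.022
```

Run:
```python
from h import *
a=np.load('scene.npz')['image'];b=np.load('side.npz')['image']
cv2.imwrite('pics/s2.png',cv2.resize(a[120:340,150:490],(800,518),interpolation=cv2.INTER_CUBIC)[:,:,::-1])
cv2.imwrite('pics/d2.png',cv2.resize(b[130:360,180:430],(650,598),interpolation=cv2.INTER_CUBIC)[:,:,::-1])
```

```text
(no output)
```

View pics/s2.png

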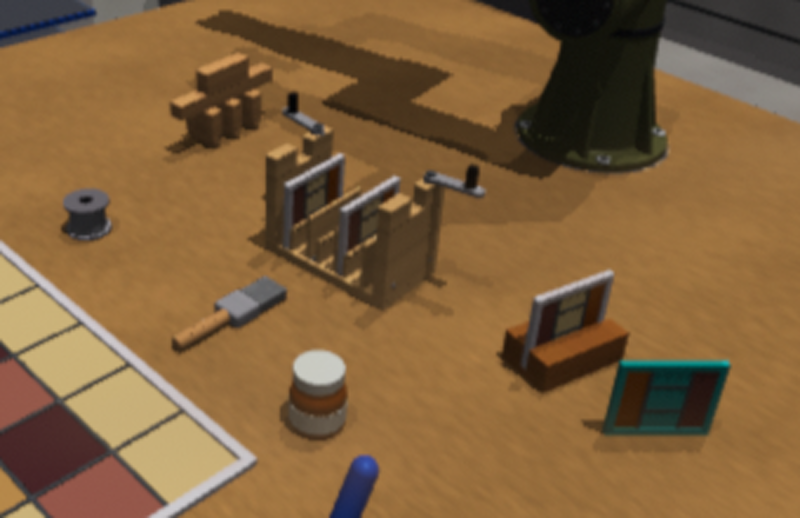

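View pics/d2.png

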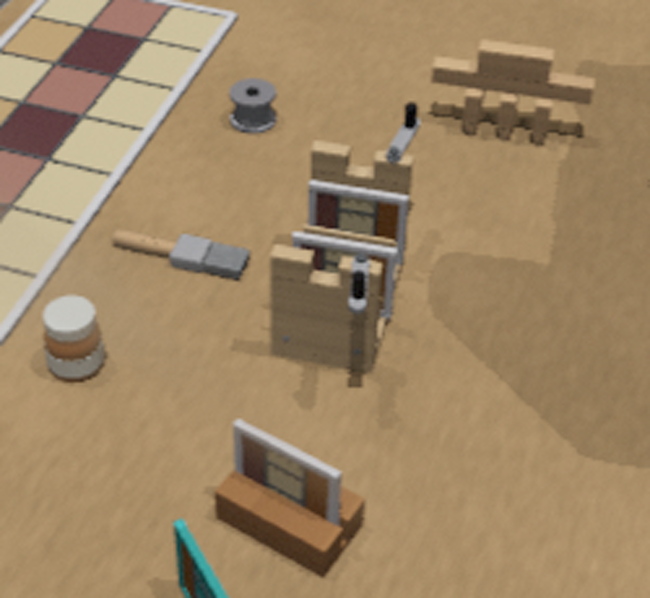

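The scene view shows the robot at the top, the rack in the centre with two panels and open catches, the spacer at about (245,163), the wooden stand with the wanted panel at about (390,255), and the turquoise look-alike at (436,288). I'll measure from the point clouds.

Run:
```python
from h import *
P=[]
for n in('scene','side'):
    W=np.load(n+'.npz')['W'].reshape(-1,3); I=np.load(n+'.npz')['image'].reshape(-1,3).astype(int)
    ok=~np.isnan(W[:,0]); P.append(np.c_[W,I][ok])
P=np.vstack(P)
m=(P[:,2]>0.012)&(P[:,2]<0.2)&(np.hypot(P[:,0],P[:,1])>.2)&(np.hypot(P[:,0],P[:,1])<.9)
Q=P[m]
# cluster in xy grid
g=np.zeros((500,700),np.uint8); ix=((Q[:,0]+.2)/.004).astype(int);iy=((Q[:,1]+1)/.004).astype(int)
g[iy,ix]=255
g=cv2.dilate(g,np.ones((3,3),np.uint8))
n,l=cv2.connectedComponents(g)
L=l[iy,ix]
for k in range(1,n):
    q=Q[L==k]
    if len(q)<15: continue
    r=cv2.minAreaRect(q[:,:2].astype(np.float32))
    print(k,len(q),np.round(r[0],3),np.round(r[1],3),round(r[2],1),'z',np.round([q[:,2].min(),np.percentile(q[:,2],99)],3),'rgb',np.median(q[:,3:],0))
```

```text
2 105 [-0.552 -0.656] [0.085 0.077] 51.0 z [0.052 0.082] rgb [58. 44. 28.]
3 2163 [ 0.462 -0.364] [0.201 0.067] 6.9 z [0.012 0.123] rgb [101.  81.  59.]
4 520 [ 0.77  -0.257] [0.059 0.062] 17.9 z [0.012 0.051] rgb [96. 92. 89.]
7 7193 [0.543 0.019] [0.119 0.316] 8.3 z [0.012 0.173] rgb [94. 80. 62.]
11 15 [0.874 0.028] [0.019 0.096] 5.0 z [0.012 0.016] rgb [202. 198. 194.]
12 854 [0.741 0.02 ] [0.163 0.05 ] 5.0 z [0.012 0.024] rgb [141.5 132.  115. ]
15 19 [0.861 0.162] [0.013 0.108] 4.8 z [0.012 0.014] rgb [198. 194. 192.]
17 1355 [0.77  0.217] [0.063 0.061] 73.2 z [0.012 0.079] rgb [125. 112.  96.]
18 3409 [0.486 0.314] [0.078 0.124] 80.2 z [0.012 0.107] rgb [95. 70. 44.]
19 1922 [0.506 0.45 ] [0.017 0.115] 52.2 z [0.012 0.098] rgb [35. 47. 43.]
```

Emit:
{"name": "step_arm", "arguments": {"steps": [{"slide": [32, -32, -8]}, {"slide": [32, -32, -8]}, {"slide": [32, -32, -8]}, {"slide": [32, -32, -8]}, {"slide": [32, -32, -8]}]}}

```text
invalid input at $.steps[0]: expected keys rot, slide, jaw
```

Emit:
{"name": "step_arm", "arguments": {"steps": [{"slide": [32, -32, -8]}, {"slide": [32, -32, -8]}, {"slide": [32, -32, -8]}, {"slide": [32, -32, -8]}, {"slide": [32, -32, -8]}]}}

```text
invalid input at $.steps[0]: expected keys rot, slide, jaw
```

Emit:
{"name": "step_arm", "arguments": {"steps": [{"slide": [32, -32, -8]}, {"slide": [32, -32, -8]}, {"slide": [32, -32, -8]}, {"slide": [30, -30, -8]}, {}]}}

```text
invalid input at $.steps[0]: expected keys rot, slide, jaw
```

Run:
```python
from h import *
p=cam('wrist','w1.png'); np.savez('w1.npz',W=cloud(p),image=p['image'])
s=robot.sense(); print(s['position'],s['tool_rot'],s['clock'])
R,_=cv2.Rodrigues(np.array(p['rvec'],float)); print('cam at',-R.T@np.array(p['tvec']).ravel(), 'axis',R[2],p['fx'])
```

```text
[ 0.1337514  -0.58490005  0.25332976] [ 3.14154961e+00 -3.23105456e-05  2.24819627e-01] 0.95
cam at [ 0.20388891 -0.56870978  0.37371876] axis [-0.27779499 -0.06483186 -0.95845019] 321.73606721528523
```

View pics/w1.png

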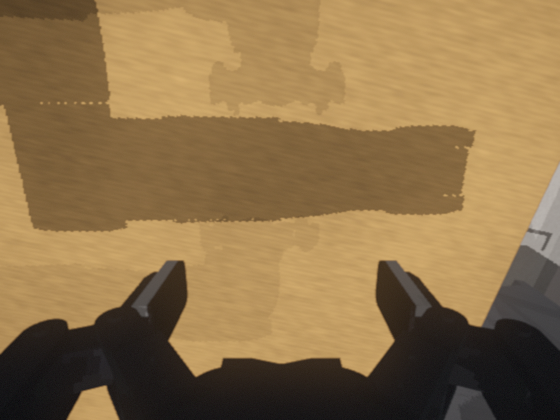

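The rows need all keys; the picture shows only empty bench and the open fingers. Repeating the move.

Emit:
{"name": "step_arm", "arguments": {"steps": [{"slide": [32, -32, -8], "rot": [0, 0, 0], "jaw": 1}, {"slide": [32, -32, -8], "rot": [0, 0, 0], "jaw": 1}, {"slide": [32, -32, -8], "rot": [0, 0, 0], "jaw": 1}, {"slide": [32, -32, -8], "rot": [0, 0, 0], "jaw": 1}, {"slide": [32, -32, -8], "rot": [0, 0, 0], "jaw": 1}]}}

```text
clock: 1.45
position: [0.2547, -0.3917, 0.2937]
tool_rot: [3.141, -0.0, 0.224]
ft_force: [1.1, 0.3, 0.7]
gripper_width: 0.996
grasp_force: 0.0
```

Emit:
{"name": "step_arm", "arguments": {"steps": [{"slide": [32, -32, -8], "rot": [0, 0, 0], "jaw": 1}, {"slide": [32, -32, -8], "rot": [0, 0, 0], "jaw": 1}, {"slide": [32, -32, -8], "rot": [0, 0, 0], "jaw": 1}, {"slide": [32, -32, -8], "rot": [0, 0, 0], "jaw": 1}, {"slide": [32, -32, -8], "rot": [0, 0, 0], "jaw": 1}]}}

```text
clock: 1.95
position: [0.375, -0.2, 0.334]
tool_rot: [3.141, -0.001, 0.225]
ft_force: [0.8, 0.8, -0.7]
gripper_width: 0.998
grasp_force: 0.0
```

Emit:
{"name": "step_arm", "arguments": {"steps": [{"slide": [32, -32, -8], "rot": [0, 0, 0], "jaw": 1}, {"slide": [32, -32, -8], "rot": [0, 0, 0], "jaw": 1}, {"slide": [32, -32, -8], "rot": [0, 0, 0], "jaw": 1}, {"slide": [32, -32, -8], "rot": [0, 0, 0], "jaw": 1}, {"slide": [0, 0, 0], "rot": [0, 0, 0], "jaw": 1}]}}

```text
clock: 2.45
position: [0.4732, -0.0443, 0.366]
tool_rot: [-3.141, -0.003, 0.231]
ft_force: [0.8, 0.9, 0.1]
gripper_width: 1.002
grasp_force: 0.0
```

Run:
```python
from h import *
p=cam('wrist','w2.png'); np.savez('w2.npz',W=cloud(p),image=p['image'])
s=robot.sense(); print(s['position'],s['tool_rot'],s['clock'],s['q'])
```

```text
[ 0.47174729 -0.04629498  0.36549951] [ 3.14145099e+00 -5.92851641e-04  2.29534694e-01] 2.5 [-9.78587302e-02  5.09341432e-02 -1.12961299e-01  1.40629397e+00
  5.65117489e-05  2.81419929e+00]
```

View pics/w2.png

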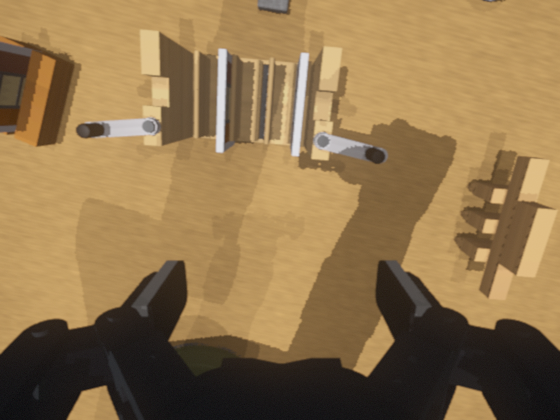

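The wrist picture shows the rack at the top centre (panel tops at (222,100) and (300,105), catch knobs at (90,130) and (375,155)), the spacer on the right at (515,215) and the stand on the left edge. I'll fit poses from its depth.

```bash
cat > fit.py <<'E'
from h import *
def rect(Q,lab):
    if len(Q)<10: print(lab,'few',len(Q)); return
    r=cv2.minAreaRect(Q[:,:2].astype(np.float32)); print(lab,len(Q),'c',np.round(r[0],4),'sz',np.round(r[1],4),'ang',round(r[2],2),'zmed',round(float(np.median(Q[:,2])),4))
def near(W,c,r,z0,z1):
    W=W.reshape(-1,3); W=W[~np.isnan(W[:,0])]
    return W[(np.hypot(W[:,0]-c[0],W[:,1]-c[1])<r)&(W[:,2]>z0)&(W[:,2]<z1)]
def big(Q,cell=.004,keep=1):
    ij=np.round(Q[:,:2]/cell).astype(int); o=ij.min(0); ij=ij-o+2
    g=np.zeros(ij.max(0)+4,np.uint8); g[ij[:,0],ij[:,1]]=1
    g2=cv2.morphologyEx(g,cv2.MORPH_CLOSE,np.ones((3,3),np.uint8))
    n,l=cv2.connectedComponents(g2); L=l[ij[:,0],ij[:,1]]
    c=np.bincount(L,minlength=n); c[0]=0
    return [Q[L==k] for k in np.argsort(-c)[:keep] if c[k]>0]
E
python3 - <<'E'
from fit import *
W={n:np.load(n+'.npz')['W'] for n in('w2','scene','side')}
for n in W:
    print(n)
    rect(near(W[n],(.54,.02),.14,.135,.1435),'boards')
    for q in big(near(W[n],(.54,.02),.14,.135,.1435),keep=4): rect(q,' part')
    for q in big(near(W[n],(.54,.02),.09,.104,.115),keep=2): rect(q,' paneltop')
    for q in big(near(W[n],(.54,.02),.25,.165,.19),keep=2): rect(q,' knob')
    for q in big(near(W[n],(.462,-.364),.14,.113,.13),keep=1): rect(q,'block')
    for q in big(near(W[n],(.462,-.364),.14,.078,.095),keep=2): rect(q,'beam')
    for q in big(near(W[n],(.486,.314),.1,.095,.115),keep=1): rect(q,'panel')
    rect(near(W[n],(.486,.314),.09,.033,.045),'stand')
E
```

```text
w2
boards 2682 c [0.5455 0.0166] sz [0.1101 0.1967] ang 8.52 zmed 0.1416
 part 909 c [0.567  0.1095] sz [0.0401 0.0193] ang 8.17 zmed 0.1415
 part 814 c [ 0.5933 -0.0665] sz [0.0402 0.0182] ang 8.59 zmed 0.1418
 part 528 c [0.4978 0.099 ] sz [0.04   0.0186] ang 8.53 zmed 0.1414
 part 431 c [ 0.524  -0.0768] sz [0.04   0.0181] ang 8.17 zmed 0.1418
 paneltop 830 c [ 0.5538 -0.0559] sz [0.1098 0.0254] ang 8.41 zmed 0.1098
 paneltop 826 c [0.5364 0.0391] sz [0.1097 0.0086] ang 8.41 zmed 0.1096
 knob 269 c [0.4834 0.1483] sz [0.0139 0.0132] ang 45.03 zmed 0.1766
 knob 207 c [ 0.5234 -0.1281] sz [0.0127 0.0133] ang 75.61 zmed 0.1774
block 1666 c [ 0.4624 -0.3698] sz [0.0907 0.0267] ang 8.66 zmed 0.1198
beam 2356 c [ 0.4623 -0.3696] sz [0.2005 0.0267] ang 8.42 zmed 0.0859Traceback (most recent call last):
  File "<stdin>", line 11, in <module>
  File "fit.py", line 9, in big
    ij=np.round(Q[:,:2]/cell).astype(int); o=ij.min(0); ij=ij-o+2
                                             ~~~~~~^^^
    return umr_minimum(a, axis, None, out, keepdims, initial, where)
ValueError: zero-size array to reduction operation minimum which has no identity
```

Emit:
{"name": "step_arm", "arguments": {"steps": [{"slide": [0, 0, 0], "rot": [0, 0, -8.5], "jaw": 0.6}, {"slide": [0, 0, 0], "rot": [0, 0, -8.5], "jaw": 0.6}, {"slide": [0, 0, 0], "rot": [0, 0, -8.5], "jaw": 0.6}, {"slide": [0, 0, 0], "rot": [0, 0, -8.5], "jaw": 0.6}, {"slide": [0, 0, 0], "rot": [0, 0, -8.5], "jaw": 0.6}]}}

```text
clock: 3.0
position: [0.4698, -0.0496, 0.3651]
tool_rot: [-3.141, 0.001, 0.971]
ft_force: [0.6, 0.4, 0.1]
gripper_width: 0.602
grasp_force: 0.0
```

Emit:
{"name": "step_arm", "arguments": {"steps": [{"slide": [0, 0, 0], "rot": [0, 0, -8.5], "jaw": 0.6}, {"slide": [0, 0, 0], "rot": [0, 0, -8.5], "jaw": 0.6}, {"slide": [0, 0, 0], "rot": [0, 0, -8.5], "jaw": 0.6}, {"slide": [0, 0, 0], "rot": [0, 0, -8.5], "jaw": 0.6}, {"slide": [0, 0, 0], "rot": [0, 0, -8.5], "jaw": 0.6}]}}

```text
clock: 3.5
position: [0.4698, -0.0497, 0.3652]
tool_rot: [-3.141, 0.0, 1.713]
ft_force: [-0.1, -0.1, 0.2]
gripper_width: 0.6
grasp_force: 0.0
```

Emit:
{"name": "step_arm", "arguments": {"steps": [{"slide": [0, 0, 0], "rot": [0, 0, -8.5], "jaw": 0.6}, {"slide": [0, 0, 0], "rot": [0, 0, -8.5], "jaw": 0.6}, {"slide": [0, 0, 0], "rot": [0, 0, -8.5], "jaw": 0.6}, {"slide": [0, 0, 0], "rot": [0, 0, -8.5], "jaw": 0.6}, {"slide": [0, 0, 0], "rot": [0, 0, -8.5], "jaw": 0.6}]}}

```text
clock: 4.0
position: [0.4698, -0.0496, 0.3652]
tool_rot: [-3.141, -0.0, 2.454]
ft_force: [-0.4, 1.2, -0.1]
gripper_width: 0.599
grasp_force: 0.0
```

Emit:
{"name": "step_arm", "arguments": {"steps": [{"slide": [0, 0, 0], "rot": [0, 0, -8.5], "jaw": 0.6}, {"slide": [0, 0, 0], "rot": [0, 0, -8.5], "jaw": 0.6}, {"slide": [0, 0, 0], "rot": [0, 0, -8.5], "jaw": 0.6}, {"slide": [6, 45, 14], "rot": [0, 0, -4], "jaw": 0.6}, {"slide": [6, 45, 14], "rot": [0, 0, 0], "jaw": 0.6}]}}

```text
clock: 4.5
position: [0.4779, 0.0408, 0.3372]
tool_rot: [-3.141, 0.001, 2.961]
ft_force: [0.7, 0.2, 0.5]
gripper_width: 0.601
grasp_force: 0.0
```

Emit:
{"name": "step_arm", "arguments": {"steps": [{"slide": [6, 45, 14], "rot": [0, 0, 0], "jaw": 0.6}, {"slide": [6, 45, 14], "rot": [0, 0, 0], "jaw": 0.6}, {"slide": [6, 45, 14], "rot": [0, 0, 0], "jaw": 0.6}, {"slide": [6, 45, 14], "rot": [0, 0, 0], "jaw": 0.6}, {"slide": [6, 45, 14], "rot": [0, 0, 0], "jaw": 0.6}]}}

```text
clock: 5.0
position: [0.4877, 0.2691, 0.2668]
tool_rot: [-3.141, 0.0, 2.963]
ft_force: [1.1, -0.3, -0.0]
gripper_width: 0.601
grasp_force: 0.0
```

Emit:
{"name": "step_arm", "arguments": {"steps": [{"slide": [6, 45, 14], "rot": [0, 0, 0], "jaw": 0.6}, {"slide": [0, 0, 0], "rot": [0, 0, 0], "jaw": 0.6}, {"slide": [0, 0, 0], "rot": [0, 0, 0], "jaw": 0.6}]}}

```text
clock: 5.3
position: [0.4894, 0.3135, 0.2524]
tool_rot: [-3.14, -0.001, 2.965]
ft_force: [0.4, -0.2, -0.5]
gripper_width: 0.602
grasp_force: 0.0
```

Run:
```python
from fit import *
p=cam('wrist','w3.png'); W=cloud(p); np.savez('w3.npz',W=W,image=p['image'])
s=robot.sense(); print(s['position'],s['tool_rot'],s['clock'],s['q'])
for q in big(near(W,(.486,.314),.1,.095,.115),keep=2): rect(q,'panel')
for q in big(near(W,(.486,.314),.09,.033,.045),keep=3): rect(q,'stand')
rect(near(W,(.486,.314),.09,.033,.045),'standall')
```

```text
[0.48977566 0.31289988 0.25308269] [-3.14024631e+00 -4.03382518e-04  2.96412276e+00] 5.35 [ 5.68886428e-01  2.79046681e-01 -9.40071132e-02  1.19895281e+00
 -7.14560600e-04  7.46356481e-01]
panel 1150 c [0.4891 0.3131] sz [0.0077 0.1104] ang 79.77 zmed 0.1048
stand 6402 c [0.4851 0.3136] sz [0.0702 0.1201] ang 79.32 zmed 0.0398
standall 6402 c [0.4851 0.3136] sz [0.0702 0.1201] ang 79.32 zmed 0.0398
```

View pics/w3.png

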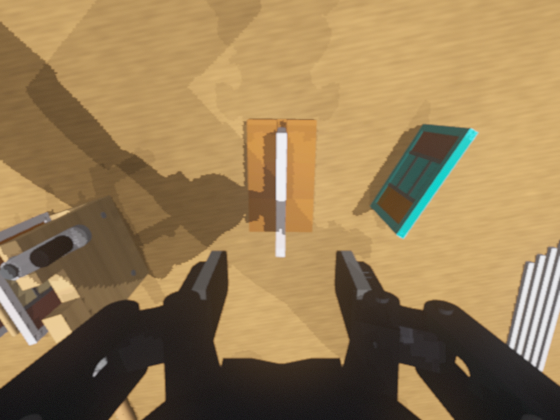

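The picture shows the panel in the wooden stand (top edge near column 281, rows 125–255) midway between the fingertips (217 and 345), with the turquoise one at right. Next I check where the tips lie when shut.

Emit:
{"name": "step_arm", "arguments": {"steps": [{"slide": [0, 0, 20], "rot": [0, 0, 0], "jaw": 0.1}, {"slide": [0, 0, 0], "rot": [0, 0, 0], "jaw": 0.1}, {"slide": [0, 0, 0], "rot": [0, 0, 0], "jaw": 0.1}, {"slide": [0, 0, 0], "rot": [0, 0, 0], "jaw": 0.1}, {"slide": [0, 0, 0], "rot": [0, 0, 0], "jaw": 0.1}]}}

```text
clock: 5.85
position: [0.4903, 0.314, 0.2344]
tool_rot: [3.141, 0.001, 2.964]
ft_force: [-0.4, 0.4, 0.4]
gripper_width: 0.102
grasp_force: 0.0
```

Run:
```python
from fit import *
W3=np.load('w3.npz')['W']; W2=np.load('w2.npz')['W']
p=cam('wrist'); W=cloud(p); s=robot.sense()
for n,w,t in(('open',W2,(.4717,-.0463,.3655)),('.6',W3,(.4898,.3129,.2531)),('.1',W,s['position'])):
    q=near(w,t,.09,t[2]-.06,t[2]+.05); print(n,'tip below tcp',np.round(t[2]-np.percentile(q[:,2],[0,.5,1,2,5]),4),len(q))
print(s['position'],s['tool_rot'],robot.tips_ahead,s['gripper_width'])
for q in big(near(W,(.486,.314),.1,.095,.115),keep=2): rect(q,'panel')
```

```text
open tip below tcp [ 0.0096  0.0066  0.005   0.0029 -0.0022] 20668
.6 tip below tcp [0.0202 0.0156 0.0139 0.0109 0.0041] 21526
.1 tip below tcp [0.0202 0.015  0.013  0.0098 0.0011] 20744
[0.49023681 0.31415871 0.23421522] [3.14069223e+00 9.74099816e-04 2.96441133e+00] 0.022 0.09768890112360148
panel 1340 c [0.489 0.313] sz [0.0079 0.1101] ang 79.52 zmed 0.1048
```

Emit:
{"name": "step_arm", "arguments": {"steps": [{"slide": [1, -1, 20], "rot": [0, 0, 0], "jaw": 0.5}, {"slide": [0, 0, 30], "rot": [0, 0, 0], "jaw": 0.5}, {"slide": [0, 0, 30], "rot": [0, 0, 0], "jaw": 0.5}, {"slide": [0, 0, 30], "rot": [0, 0, 0], "jaw": 0.5}, {"slide": [0, 0, 24], "rot": [0, 0, 0], "jaw": 0.5}]}}

```text
clock: 6.4
position: [0.4883, 0.3133, 0.0981]
tool_rot: [-3.141, -0.0, 2.965]
ft_force: [-0.2, -0.4, 0.0]
gripper_width: 0.497
grasp_force: 0.0
```

Emit:
{"name": "step_arm", "arguments": {"grip_force": 40, "steps": [{"slide": [0, 0, 0], "rot": [0, 0, 0], "jaw": 0.5}, {"slide": [0, 0, 0], "rot": [0, 0, 0], "jaw": 0.3}, {"slide": [0, 0, 0], "rot": [0, 0, 0], "jaw": 0.15}, {"slide": [0, 0, 0], "rot": [0, 0, 0], "jaw": 0}, {"slide": [0, 0, 0], "rot": [0, 0, 0], "jaw": 0}]}}

```text
clock: 6.9
position: [0.4897, 0.3138, 0.1012]
tool_rot: [3.14, 0.002, 2.965]
ft_force: [-0.7, -2.6, 7.2]
gripper_width: 0.082
grasp_force: 40.5
```

Emit:
{"name": "step_arm", "arguments": {"steps": [{"slide": [0, 0, 0], "rot": [0, 0, 0], "jaw": 0}, {"slide": [0, 0, 0], "rot": [0, 0, 0], "jaw": 0}]}}

```text
clock: 7.1
position: [0.4898, 0.3138, 0.1012]
tool_rot: [3.14, 0.003, 2.965]
ft_force: [-0.8, -1.6, 5.8]
gripper_width: 0.087
grasp_force: 40.5
```

Emit:
{"name": "step_arm", "arguments": {"steps": [{"slide": [0, 0, -15], "rot": [0, 0, 0], "jaw": 0}, {"slide": [0, 0, -35], "rot": [0, 0, 0], "jaw": 0}, {"slide": [0, 0, -45], "rot": [0, 0, -6.2], "jaw": 0}, {"slide": [0, 0, -45], "rot": [0, 0, -6.2], "jaw": 0}, {"slide": [0, 0, -45], "rot": [0, 0, -6.2], "jaw": 0}]}}

```text
clock: 7.6
position: [0.4883, 0.3134, 0.2867]
tool_rot: [3.141, 0.001, -2.989]
ft_force: [0.6, 0.2, -2.5]
gripper_width: 0.086
grasp_force: 39.4
```

Emit:
{"name": "step_arm", "arguments": {"steps": [{"slide": [-1, -20, -5], "rot": [0, 0, 0], "jaw": 0}, {"slide": [-1, -40, 0], "rot": [0, 0, 0], "jaw": 0}, {"slide": [-2, -40, 0], "rot": [0, 0, 0], "jaw": 0}, {"slide": [-1, -40, 0], "rot": [0, 0, 0], "jaw": 0}, {"slide": [-1, -40, 0], "rot": [0, 0, 0], "jaw": 0}]}}

```text
clock: 8.1
position: [0.5212, 0.135, 0.2899]
tool_rot: [3.141, 0.001, -2.993]
ft_force: [0.8, 0.2, -2.5]
gripper_width: 0.087
grasp_force: 39.5
```

Emit:
{"name": "step_arm", "arguments": {"steps": [{"slide": [-2, -40, 0], "rot": [0, 0, 0], "jaw": 0}, {"slide": [-1, -40, 0], "rot": [0, 0, 0], "jaw": 0}, {"slide": [-1, -40, 0], "rot": [0, 0, 0], "jaw": 0}, {"slide": [-1, -22, 0], "rot": [0, 0, 0], "jaw": 0}, {"slide": [0, 0, 0], "rot": [0, 0, 0], "jaw": 0}]}}

```text
clock: 8.6
position: [0.5474, -0.0061, 0.2897]
tool_rot: [-3.141, 0.001, -2.998]
ft_force: [-0.1, 1.6, -2.9]
gripper_width: 0.084
grasp_force: 39.5
```

Emit:
{"name": "step_arm", "arguments": {"steps": [{"slide": [0, 0, 0], "rot": [0, 0, 0], "jaw": 0}, {"slide": [0, 0, 0], "rot": [0, 0, 0], "jaw": 0}]}}

```text
clock: 8.8
position: [0.5468, -0.0026, 0.2895]
tool_rot: [3.141, 0.0, -2.993]
ft_force: [0.4, 0.3, -2.2]
gripper_width: 0.087
grasp_force: 39.5
```

Run:
```python
from fit import *
p=cam('wrist','w4.png'); W=cloud(p); np.savez('w4.npz',W=W,image=p['image']); s=robot.sense()
print(s['position'],s['tool_rot'],s['clock'])
B=near(W,(.5455,.0166),.14,.135,.1435); rect(B,'boards')
for q in big(B,keep=4): rect(q,' part')
for q in big(near(W,(.5455,.0166),.09,.106,.115),keep=3): rect(q,' top')
q=near(W,s['position'],.08,s['position'][2]-.1,s['position'][2]-.03); rect(q,'held')
for k in big(q,keep=3): rect(k,' h'); print(k.min(0),k.max(0))
for r in robot.spot_in(p,'panel_mid'): print(r)
```

```text
[ 0.5468178  -0.00242492  0.28946997] [ 3.14118795e+00  1.90740093e-04 -2.99233852e+00] 8.85
boards 3464 c [0.5441 0.0244] sz [0.1101 0.2108] ang 8.4 zmed 0.1417
 part 990 c [0.5665 0.1103] sz [0.0404 0.0191] ang 8.53 zmed 0.1415
 part 946 c [ 0.5926 -0.0655] sz [0.0406 0.0185] ang 8.79 zmed 0.1418
 part 795 c [0.4964 0.1071] sz [0.0398 0.0332] ang 8.05 zmed 0.1415
 part 733 c [ 0.5235 -0.0759] sz [0.0399 0.0183] ang 8.46 zmed 0.1418
 top 1177 c [ 0.5537 -0.0571] sz [0.11   0.0301] ang 8.49 zmed 0.1099
 top 1007 c [0.5361 0.0401] sz [0.1097 0.0084] ang 8.48 zmed 0.1097
 top 287 c [0.5322 0.1005] sz [0.0792 0.0096] ang 8.64 zmed 0.1112
held 174 c [ 0.4916 -0.0109] sz [0.0004 0.008 ] ang 8.39 zmed 0.2368
 h 174 c [ 0.4916 -0.0109] sz [0.0004 0.008 ] ang 8.39 zmed 0.2368
[ 0.49100556 -0.01486058  0.19873095] [ 0.49231451 -0.00690045  0.25945773]
{'bbox': [269.9, 135.3, 296.1, 363.8], 'p': 0.69}
```

View pics/w4.png

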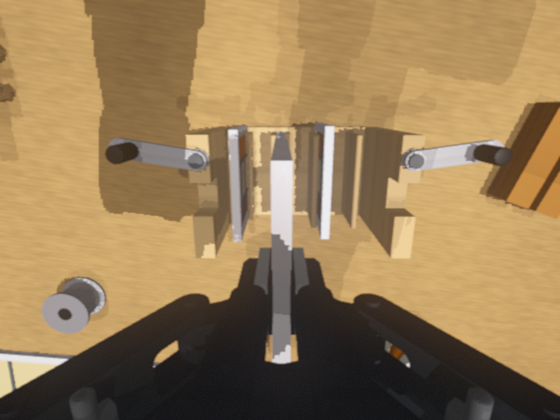

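The held panel's near edge is seen end-on at about (282,165) between the two neighbours (235 and 325), with the rack well in view. It is 2 mm too far forward; I correct that and descend to just above the fins.

Emit:
{"name": "step_arm", "arguments": {"steps": [{"slide": [-2, 0, 20], "rot": [0, 0, 0], "jaw": 0}, {"slide": [0, 0, 30], "rot": [0, 0, 0], "jaw": 0}, {"slide": [0, 0, 30], "rot": [0, 0, 0], "jaw": 0}, {"slide": [0, 0, 20], "rot": [0, 0, 0], "jaw": 0}, {"slide": [0, 0, 0], "rot": [0, 0, 0], "jaw": 0}]}}

```text
clock: 9.4
position: [0.5466, -0.0021, 0.1864]
tool_rot: [3.141, -0.006, -2.992]
ft_force: [-0.7, 0.0, -2.1]
gripper_width: 0.086
grasp_force: 39.4
```

Emit:
{"name": "step_arm", "arguments": {"steps": [{"slide": [0, 0, 0], "rot": [0, 0, 0], "jaw": 0}, {"slide": [0, 0, 0], "rot": [0, 0, 0], "jaw": 0}]}}

```text
clock: 9.6
position: [0.55, -0.0027, 0.1909]
tool_rot: [-3.141, 0.002, -2.993]
ft_force: [0.5, -0.2, -2.6]
gripper_width: 0.088
grasp_force: 39.4
```

Run:
```python
from fit import *
p=cam('wrist','w5.png'); W=cloud(p); np.savez('w5.npz',W=W,image=p['image']); s=robot.sense()
print(s['position'],s['tool_rot'],s['clock'])
c=np.array([.5450,.0172]); a=np.radians(8.47); R=np.array([[np.cos(a),-np.sin(a)],[np.sin(a),np.cos(a)]])
V=W.reshape(-1,3); V=V[~np.isnan(V[:,0])]; L=np.c_[(V[:,:2]-c)@R,V[:,2]]
def med(n,m): q=L[m]; print(n,len(q),q.min(0).round(4) if len(q) else '',q.max(0).round(4) if len(q) else '')
z=L[:,2]
med('R back top',(abs(z-.142)<.003)&(L[:,1]<-.07)&(L[:,1]>-.105)&(L[:,0]<.0)&(L[:,0]>-.06))
med('L back top',(abs(z-.142)<.003)&(L[:,1]>.07)&(L[:,1]<.105)&(L[:,0]<.0)&(L[:,0]>-.06))
med('left panel top',(abs(z-.11)<.003)&(abs(L[:,1]-.024)<.012)&(abs(L[:,0])<.07))
med('held',(abs(L[:,1]+.02)<.012)&(z>.11)&(z<.165)&(L[:,0]<-.045)&(L[:,0]>-.065))
med('fin -28',(abs(L[:,1]+.028)<.006)&(z>.074)&(z<.08)&(abs(L[:,0])<.06))
```

```text
[ 0.55008931 -0.00283617  0.190959  ] [-3.14115608e+00  2.66629786e-03 -2.99316831e+00] 9.65
R back top 1783 [-0.055  -0.1048  0.139 ] [-0.0147 -0.0794  0.145 ]
L back top 1905 [-0.055   0.0792  0.139 ] [-0.0149  0.1048  0.145 ]
left panel top 2073 [-0.0605  0.0197  0.107 ] [0.05   0.0283 0.1118]
held 169 [-0.0539 -0.0245  0.1101] [-0.0535 -0.0165  0.1649]
fin -28 411 [-0.05   -0.0309  0.0742] [ 0.0324 -0.0257  0.0793]
```

Emit:
{"name": "step_arm", "arguments": {"steps": [{"slide": [1, 0.5, 5], "rot": [0, 0, 0], "jaw": 0}, {"slide": [0, 0, 8], "rot": [0, 0, 0], "jaw": 0}, {"slide": [0, 0, 8], "rot": [0, 0, 0], "jaw": 0}, {"slide": [0, 0, 8], "rot": [0, 0, 0], "jaw": 0}, {"slide": [0, 0, 6], "rot": [0, 0, 0], "jaw": 0}]}}

```text
clock: 10.15
position: [0.5474, -0.0028, 0.1531]
tool_rot: [3.141, -0.001, -2.994]
ft_force: [-0.1, -1.0, -1.1]
gripper_width: 0.085
grasp_force: 39.5
```

Emit:
{"name": "step_arm", "arguments": {"steps": [{"slide": [0, 0, 2], "rot": [0, 0, 0], "jaw": 0}, {"slide": [0, 0, 0], "rot": [0, 0, 0], "jaw": 0}]}}

```text
clock: 10.35
position: [0.5476, -0.0028, 0.1518]
tool_rot: [3.141, -0.001, -2.994]
ft_force: [1.0, -0.0, -2.3]
gripper_width: 0.085
grasp_force: 39.5
```

```bash
cat > rk.py <<'E'
from fit import *
c=np.array([.5450,.0172]); a=np.radians(8.47); R=np.array([[np.cos(a),-np.sin(a)],[np.sin(a),np.cos(a)]])
def loc(W):
    V=W.reshape(-1,3); V=V[~np.isnan(V[:,0])]; return np.c_[(V[:,:2]-c)@R,V[:,2]]
def med(n,q): print(n,len(q),q.min(0).round(4) if len(q) else '',q.max(0).round(4) if len(q) else '')
E
python3 - <<'E'
from rk import *
p=cam('wrist'); L=loc(cloud(p)); z=L[:,2]; s=robot.sense(); print(s['position'],s['tool_rot'],s['ft_force'],s['clock'], (s['position'][:2]-c)@R)
med('held',L[(abs(L[:,1]+.02)<.012)&(z>.085)&(z<.13)&(L[:,0]<-.045)&(L[:,0]>-.065)])
med('left panel top',L[(abs(z-.11)<.003)&(abs(L[:,1]-.024)<.012)&(abs(L[:,0])<.07)])
med('fin -28',L[(abs(L[:,1]+.028)<.006)&(z>.074)&(z<.08)&(abs(L[:,0])<.06)])
E
```

```text
[ 0.54786793 -0.0027691   0.15219415] [ 3.14154349e+00 -2.49803498e-04 -2.99363525e+00] [-0.93951832 -0.58776047 -2.52962403] 10.4 [-0.00010463 -0.02017372]
held 161 [-0.0564 -0.0241  0.0879] [-0.056  -0.0161  0.1296]
left panel top 2589 [-0.0607  0.0196  0.107 ] [0.0338 0.0285 0.1118]
fin -28 670 [-0.0565 -0.031   0.0745] [ 0.0131 -0.0221  0.0795]
```

Emit:
{"name": "step_arm", "arguments": {"steps": [{"slide": [-1, 0, 6], "rot": [0, 0, 0], "jaw": 0}, {"slide": [0, 0, 8], "rot": [0, 0, 0], "jaw": 0}, {"slide": [0, 0, 8], "rot": [0, 0, 0], "jaw": 0}, {"slide": [0, 0, 8], "rot": [0, 0, 0], "jaw": 0}, {"slide": [0, 0, 7], "rot": [0, 0, 0], "jaw": 0}]}}

```text
clock: 10.9
position: [0.5485, -0.0026, 0.1143]
tool_rot: [3.141, -0.001, -2.994]
ft_force: [0.0, -0.1, -1.5]
gripper_width: 0.087
grasp_force: 39.5
```

Emit:
{"name": "step_arm", "arguments": {"steps": [{"slide": [0, 0, 3], "rot": [0, 0, 0], "jaw": 0}, {"slide": [0, 0, 1], "rot": [0, 0, 0], "jaw": 0}, {"slide": [0, 0, 1], "rot": [0, 0, 0], "jaw": 0}]}}

```text
clock: 11.2
position: [0.549, -0.0026, 0.1104]
tool_rot: [-3.142, 0.0, -2.994]
ft_force: [-0.0, 0.7, -3.1]
gripper_width: 0.085
grasp_force: 39.5
```

Emit:
{"name": "step_arm", "arguments": {"steps": [{"slide": [0, 0, 1], "rot": [0, 0, 0], "jaw": 0}, {"slide": [0, 0, 1], "rot": [0, 0, 0], "jaw": 0}, {"slide": [0, 0, 1], "rot": [0, 0, 0], "jaw": 0}]}}

```text
clock: 11.5
position: [0.549, -0.0026, 0.1074]
tool_rot: [-3.142, 0.0, -2.994]
ft_force: [-1.0, 0.6, -1.9]
gripper_width: 0.088
grasp_force: 39.5
```

Emit:
{"name": "step_arm", "arguments": {"steps": [{"slide": [0, 0, 0.5], "rot": [0, 0, 0], "jaw": 0}, {"slide": [0, 0, 0.5], "rot": [0, 0, 0], "jaw": 0}]}}

```text
clock: 11.7
position: [0.5489, -0.0026, 0.1063]
tool_rot: [-3.142, 0.0, -2.994]
ft_force: [-1.3, 0.0, -0.0]
gripper_width: 0.081
grasp_force: 39.9
```

Emit:
{"name": "step_arm", "arguments": {"steps": [{"slide": [0, 0, 0.5], "rot": [0, 0, 0], "jaw": 0}, {"slide": [0, 0, 0], "rot": [0, 0, 0], "jaw": 0}]}}

```text
clock: 11.9
position: [0.5489, -0.0027, 0.1063]
tool_rot: [-3.141, 0.0, -2.994]
ft_force: [-3.3, -0.2, 4.4]
gripper_width: 0.086
grasp_force: 40.4
```

Run:
```python
from rk import *
p=cam('wrist'); L=loc(cloud(p)); z=L[:,2]; s=robot.sense(); print(s['position'],s['ft_force'],s['clock'], (s['position'][:2]-c)@R)
med('held',L[(abs(L[:,1]+.02)<.012)&(z>.06)&(z<.10)&(L[:,0]<-.045)&(L[:,0]>-.065)])
med('left panel top',L[(abs(z-.11)<.003)&(abs(L[:,1]-.024)<.012)&(abs(L[:,0])<.07)])
```

```text
[ 0.54883844 -0.00262206  0.10625647] [-2.554445   -0.85928048  4.54191506] 11.95 [ 0.00087696 -0.02017123]
held 377 [-0.0551 -0.0308  0.0624] [-0.045  -0.0161  0.0999]
left panel top 3643 [-0.0607  0.0194  0.107 ] [0.03   0.0285 0.1119]
```

Emit:
{"name": "step_arm", "arguments": {"steps": [{"slide": [0, 0, 0], "rot": [0, 0, 0], "jaw": 0.15}, {"slide": [0, 0, 0], "rot": [0, 0, 0], "jaw": 0.25}, {"slide": [0, 0, 0], "rot": [0, 0, 0], "jaw": 0.3}, {"slide": [0, 0, 0], "rot": [0, 0, 0], "jaw": 0.3}, {"slide": [0, 0, -10], "rot": [0, 0, 0], "jaw": 0.3}]}}

```text
clock: 12.45
position: [0.5478, -0.0026, 0.1149]
tool_rot: [3.141, -0.003, -2.994]
ft_force: [-0.2, 0.3, -0.9]
gripper_width: 0.3
grasp_force: 0.0
```

Emit:
{"name": "step_arm", "arguments": {"steps": [{"slide": [0, 0, -30], "rot": [0, 0, 0], "jaw": 0.3}, {"slide": [0, 0, -40], "rot": [0, 0, 0], "jaw": 0.3}, {"slide": [0, 0, -40], "rot": [0, 0, 0], "jaw": 0.3}, {"slide": [0, 0, -40], "rot": [0, 0, 0], "jaw": 0.3}, {"slide": [0, 0, 0], "rot": [0, 0, 0], "jaw": 0.3}]}}

```text
clock: 12.95
position: [0.552, -0.0026, 0.2727]
tool_rot: [-3.14, 0.01, -2.994]
ft_force: [1.2, 0.3, -0.1]
gripper_width: 0.299
grasp_force: 0.0
```

Run:
```python
from rk import *
p=cam('wrist','w6.png'); L=loc(cloud(p)); z=L[:,2]; s=robot.sense(); print(s['position'],s['tool_rot'],s['clock'])
for y in(.024,-.02,-.064): med(y,L[(abs(z-.11)<.003)&(abs(L[:,1]-y)<.008)&(abs(L[:,0])<.07)])
```

```text
[ 0.5508984  -0.00260295  0.2697345 ] [-3.14058753  0.00673031 -2.99360341] 13.0
0.024 1115 [-0.0601  0.0198  0.107 ] [0.0494 0.0283 0.1119]
-0.02 1053 [-0.0549 -0.0239  0.1072] [ 0.0545 -0.0159  0.1121]
-0.064 1100 [-0.0567 -0.0681  0.107 ] [ 0.0526 -0.0597  0.1119]
```

View pics/w6.png

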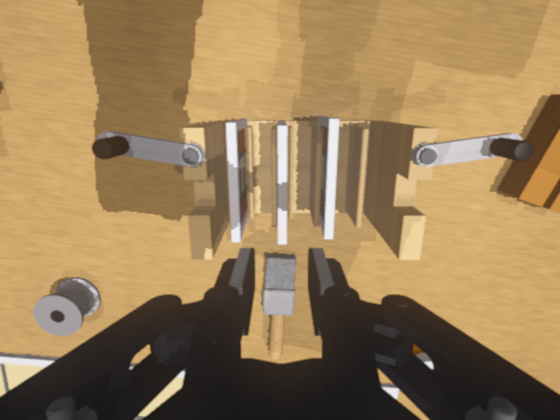

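The panel stands in the middle slot (column 282), centred front to back to 0.2 mm. On to the spacer.

Emit:
{"name": "step_arm", "arguments": {"steps": [{"slide": [15, -39, 0], "rot": [0, 0, 0], "jaw": 0.6}, {"slide": [15, -39, 0], "rot": [0, 0, 0], "jaw": 0.6}, {"slide": [15, -39, 0], "rot": [0, 0, 0], "jaw": 0.6}, {"slide": [16, -39, 0], "rot": [0, 0, 0], "jaw": 0.6}, {"slide": [16, -39, 0], "rot": [0, 0, 0], "jaw": 0.6}]}}

```text
clock: 13.5
position: [0.5003, -0.208, 0.2648]
tool_rot: [3.141, -0.001, -2.993]
ft_force: [1.0, -0.5, -0.4]
gripper_width: 0.6
grasp_force: 0.0
```

Emit:
{"name": "step_arm", "arguments": {"steps": [{"slide": [16, -39, 0], "rot": [0, 0, 0], "jaw": 0.6}, {"slide": [16, -39, 0], "rot": [0, 0, 0], "jaw": 0.6}, {"slide": [16, -39, 0], "rot": [0, 0, 0], "jaw": 0.6}, {"slide": [15, -37, 0], "rot": [0, 0, 0], "jaw": 0.6}, {"slide": [0, 0, 0], "rot": [0, 0, 0], "jaw": 0.6}]}}

```text
clock: 14.0
position: [0.46, -0.3722, 0.2644]
tool_rot: [-3.141, -0.002, -2.999]
ft_force: [0.5, -0.7, 0.3]
gripper_width: 0.601
grasp_force: 0.0
```

Emit:
{"name": "step_arm", "arguments": {"steps": [{"slide": [0, 0, 0], "rot": [0, 0, 0], "jaw": 0.6}, {"slide": [0, 0, 0], "rot": [0, 0, 0], "jaw": 0.6}]}}

```text
clock: 14.2
position: [0.4617, -0.3674, 0.2651]
tool_rot: [3.14, -0.001, -2.993]
ft_force: [-0.0, 0.3, -0.6]
gripper_width: 0.6
grasp_force: 0.0
```

Run:
```python
from rk import *
p=cam('wrist','w7.png'); W=cloud(p); s=robot.sense(); print(s['position'],s['tool_rot'],s['clock'])
for q in big(near(W,(.4623,-.3697),.14,.113,.13),keep=1): rect(q,'block')
rect(near(W,(.4623,-.3697),.14,.083,.09),'beam')
```

```text
[ 0.46195719 -0.36720272  0.26540123] [ 3.14060600e+00 -4.76662502e-04 -2.99238244e+00] 14.25
block 2859 c [ 0.462  -0.3689] sz [0.0903 0.024 ] ang 8.61 zmed 0.1197
beam 2539 c [ 0.462  -0.3691] sz [0.2001 0.0238] ang 8.66 zmed 0.0857
```

Emit:
{"name": "step_arm", "arguments": {"steps": [{"slide": [0, -1.8, 25], "rot": [0, 0, 0], "jaw": 0.6}, {"slide": [0, 0, 40], "rot": [0, 0, 0], "jaw": 0.6}, {"slide": [0, 0, 40], "rot": [0, 0, 0], "jaw": 0.6}, {"slide": [0, 0, 30], "rot": [0, 0, 0], "jaw": 0.6}, {"slide": [0, 0, 18], "rot": [0, 0, 0], "jaw": 0.6}]}}

```text
clock: 14.75
position: [0.4613, -0.3676, 0.1101]
tool_rot: [3.139, -0.002, -2.991]
ft_force: [-0.1, -0.3, -0.6]
gripper_width: 0.599
grasp_force: 0.0
```

Emit:
{"name": "step_arm", "arguments": {"grip_force": 60, "steps": [{"slide": [0, 0, 0], "rot": [0, 0, 0], "jaw": 0.6}, {"slide": [0, 0, 0], "rot": [0, 0, 0], "jaw": 0.6}, {"slide": [0, 0, 0], "rot": [0, 0, 0], "jaw": 0.4}, {"slide": [0, 0, 0], "rot": [0, 0, 0], "jaw": 0.3}, {"slide": [0, 0, 0], "rot": [0, 0, 0], "jaw": 0.2}]}}

```text
clock: 15.25
position: [0.4631, -0.3709, 0.1144]
tool_rot: [-3.14, 0.002, -2.993]
ft_force: [1.0, -0.7, 4.6]
gripper_width: 0.274
grasp_force: 60.1
```

Emit:
{"name": "step_arm", "arguments": {"steps": [{"slide": [0, 0, 0], "rot": [0, 0, 0], "jaw": 0.1}, {"slide": [0, 0, 0], "rot": [0, 0, 0], "jaw": 0.1}]}}

```text
clock: 15.45
position: [0.4631, -0.3709, 0.1143]
tool_rot: [-3.14, 0.002, -2.994]
ft_force: [1.0, 0.6, 6.2]
gripper_width: 0.273
grasp_force: 60.5
```

Run:
```python
from rk import *
p=cam('wrist'); W=cloud(p); s=robot.sense(); print(s['position'],s['tool_rot'],s['clock'],s['q'])
rect(near(W,(.4623,-.3697),.14,.117,.1225),'block')
rect(near(W,(.4623,-.3697),.14,.083,.09),'beam')
```

```text
[ 0.46313512 -0.37089375  0.11437297] [-3.13972212e+00  2.17747938e-03 -2.99359516e+00] 15.5 [-6.75418029e-01  3.87879171e-01 -2.71682976e-01  9.08382122e-01
  3.25678515e-04 -8.23413020e-01]
block 10813 c [ 0.4552 -0.3718] sz [0.0476 0.0794] ang 79.43 zmed 0.1198
beam 7131 c [ 0.3906 -0.3814] sz [0.0555 0.0242] ang 8.46 zmed 0.0857
```

Emit:
{"name": "step_arm", "arguments": {"steps": [{"slide": [0, 0, -15], "rot": [0, 0, 0], "jaw": 0.1}, {"slide": [0, 0, -35], "rot": [0, 0, 0], "jaw": 0.1}, {"slide": [0, 0, -15], "rot": [0, 0, 8.2], "jaw": 0.1}, {"slide": [0, 0, -15], "rot": [0, 0, 8.2], "jaw": 0.1}, {"slide": [0, 0, -15], "rot": [0, 0, 8.2], "jaw": 0.1}]}}

```text
clock: 16.0
position: [0.4617, -0.3701, 0.2083]
tool_rot: [3.141, -0.001, 2.854]
ft_force: [0.4, 0.5, -3.4]
gripper_width: 0.269
grasp_force: 59.4
```

Emit:
{"name": "step_arm", "arguments": {"steps": [{"slide": [0, 0, -15], "rot": [0, 0, 8.2], "jaw": 0.1}, {"slide": [0, 0, -15], "rot": [0, 0, 8.2], "jaw": 0.1}, {"slide": [0, 0, -15], "rot": [0, 0, 8.2], "jaw": 0.1}, {"slide": [0, 0, -15], "rot": [0, 0, 8.2], "jaw": 0.1}, {"slide": [0, 0, -15], "rot": [0, 0, 8.2], "jaw": 0.1}]}}

```text
clock: 16.5
position: [0.4617, -0.37, 0.283]
tool_rot: [-3.141, -0.001, 2.138]
ft_force: [0.5, -0.0, -2.5]
gripper_width: 0.269
grasp_force: 59.4
```

Emit:
{"name": "step_arm", "arguments": {"steps": [{"slide": [0, 0, -15], "rot": [0, 0, 8.2], "jaw": 0.1}, {"slide": [0, 0, -15], "rot": [0, 0, 8.2], "jaw": 0.1}, {"slide": [0, 0, -10], "rot": [0, 0, 8], "jaw": 0.1}, {"slide": [0, 0, 0], "rot": [0, 0, 0], "jaw": 0.1}, {"slide": [0, 0, 0], "rot": [0, 0, 0], "jaw": 0.1}]}}

```text
clock: 17.0
position: [0.4619, -0.3702, 0.3223]
tool_rot: [-3.141, -0.0, 1.722]
ft_force: [0.2, 0.8, -3.5]
gripper_width: 0.272
grasp_force: 59.5
```

Emit:
{"name": "step_arm", "arguments": {"steps": [{"slide": [25, 9.5, 0], "rot": [0, 0, 0], "jaw": 0.1}, {"slide": [41, 15.4, 0], "rot": [0, 0, 0], "jaw": 0.1}, {"slide": [41, 15.4, 0], "rot": [0, 0, 0], "jaw": 0.1}, {"slide": [41, 15.4, 0], "rot": [0, 0, 0], "jaw": 0.1}, {"slide": [41, 15.4, 0], "rot": [0, 0, 0], "jaw": 0.1}]}}

```text
clock: 17.5
position: [0.5041, -0.1711, 0.3217]
tool_rot: [-3.14, -0.001, 1.721]
ft_force: [0.8, -0.6, -2.7]
gripper_width: 0.274
grasp_force: 59.4
```

Emit:
{"name": "step_arm", "arguments": {"steps": [{"slide": [41, 15.4, 0], "rot": [0, 0, 0], "jaw": 0.1}, {"slide": [41, 15.4, 0], "rot": [0, 0, 0], "jaw": 0.1}, {"slide": [41, 15.4, 0], "rot": [0, 0, 0], "jaw": 0.1}, {"slide": [38, 14.2, 0], "rot": [0, 0, 0], "jaw": 0.1}, {"slide": [21, 7.5, 0], "rot": [0, 0, 0], "jaw": 0.1}]}}

```text
clock: 18.0
position: [0.5446, 0.0202, 0.3216]
tool_rot: [-3.14, -0.001, 1.724]
ft_force: [-0.1, 0.1, -2.7]
gripper_width: 0.267
grasp_force: 59.4
```

Emit:
{"name": "step_arm", "arguments": {"steps": [{"slide": [0, 0, 0], "rot": [0, 0, 0], "jaw": 0.1}, {"slide": [0, 0, 0], "rot": [0, 0, 0], "jaw": 0.1}, {"slide": [0, 0, 0], "rot": [0, 0, 0], "jaw": 0.1}]}}

```text
clock: 18.3
position: [0.5445, 0.0165, 0.3222]
tool_rot: [-3.14, 0.0, 1.719]
ft_force: [-0.3, 0.7, -3.0]
gripper_width: 0.269
grasp_force: 59.4
```

```bash
cat > look.py <<'E'
from rk import *
import sys
p=cam('wrist','w8.png' if len(sys.argv)>1 else None); W=cloud(p); L=loc(W); z=L[:,2]; s=robot.sense()
t=s['position']; print(t,s['tool_rot'],s['ft_force'],s['clock'],'rackTCP',((t[:2]-c)@R).round(4))
bt=t[2]-.1144  # spacer tips z
print('spacer tips z',round(bt,4),'yaw err deg',round(np.degrees(s['tool_rot'][2]-a)-90,2))
b=L[(abs(z-(bt+.086))<.005)&(abs(L[:,0])<.03)&(L[:,1]>.05)&(L[:,1]<.115)]
if len(b)>20:
    med('beam+y end',b); r=cv2.minAreaRect(b[:,:2].astype(np.float32)); print(np.round(r[0],4),np.round(r[1],4),r[2])
f=L[(z<bt+.06)&(z>bt+.002)&(abs(L[:,0])<.04)&(z>.115)]; med('fins',f)
m=(abs(z-.142)<.003)&(abs(L[:,1])<.105)&(abs(L[:,0])<.06)
if abs(bt+.074-.142)>.02:
    med('boardL front',L[m&(L[:,1]>.07)&(L[:,0]<0)]); med('boardL back',L[m&(L[:,1]>.07)&(L[:,0]>0)])
E
python3 look.py 1
```

```text
[0.54455561 0.01624627 0.32242749] [-3.14080584e+00  2.34274565e-04  1.71830948e+00] [-0.63564279 -0.07764167 -2.35990696] 18.35 rackTCP [-0.0006 -0.0009]
spacer tips z 0.208 yaw err deg -0.02
beam+y end 6422 [-0.0129  0.05    0.2914] [0.0112 0.0996 0.2964]
[-0.0009  0.0748] [0.0241 0.0496] 0.11341749131679535
fins 899 [-0.0306 -0.0089  0.2285] [0.0298 0.0537 0.268 ]
boardL front 385 [-0.0546  0.0799  0.1398] [-0.025   0.102   0.1448]
boardL back 792 [0.0238 0.0799 0.1392] [0.0557 0.0975 0.1442]
```

View pics/w8.png

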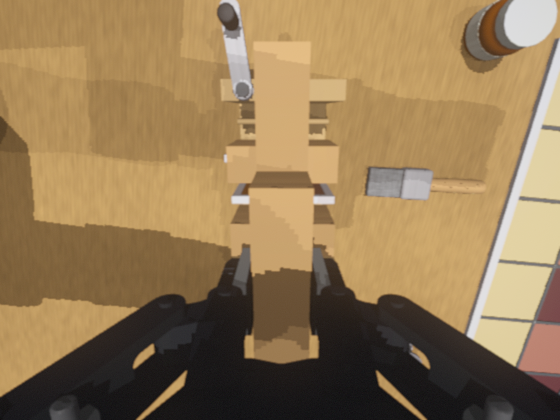

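The spacer beam sits lined up above the rack (beam column 282, rows 40–170; left catch open at (235,50)). Small correction, then down to just above the panels.

Emit:
{"name": "step_arm", "arguments": {"steps": [{"slide": [0.4, 1.2, 15], "rot": [0, 0, 0], "jaw": 0.1}, {"slide": [0, 0, 25], "rot": [0, 0, 0], "jaw": 0.1}, {"slide": [0, 0, 25], "rot": [0, 0, 0], "jaw": 0.1}, {"slide": [0, 0, 15], "rot": [0, 0, 0], "jaw": 0.1}, {"slide": [0, 0, 8], "rot": [0, 0, 0], "jaw": 0.1}]}}

```text
clock: 18.85
position: [0.545, 0.0167, 0.2332]
tool_rot: [-3.139, -0.0, 1.718]
ft_force: [0.6, 0.3, -2.9]
gripper_width: 0.269
grasp_force: 59.4
```

Emit:
{"name": "step_arm", "arguments": {"steps": [{"slide": [0, 0, 0], "rot": [0, 0, 0], "jaw": 0.1}, {"slide": [0, 0, 0], "rot": [0, 0, 0], "jaw": 0.1}, {"slide": [0, 0, 0], "rot": [0, 0, 0], "jaw": 0.1}]}}

```text
clock: 19.15
position: [0.5468, 0.0176, 0.236]
tool_rot: [3.14, 0.0, 1.719]
ft_force: [1.1, -0.0, -2.8]
gripper_width: 0.266
grasp_force: 59.4
```

```bash
python3 look.py
```

```text
[0.54675296 0.01769627 0.23592576] [3.13969303e+00 2.14829542e-04 1.71863326e+00] [-0.44432566  0.17931501 -1.57751671] 19.2 rackTCP [0.0018 0.0002]
spacer tips z 0.1215 yaw err deg 0.0
beam+y end 6502 [-0.0104  0.05    0.205 ] [0.0138 0.1005 0.21  ]
[0.0017 0.0753] [0.0241 0.0505] 0.13149045407772064
fins 4467 [-0.04   -0.0985  0.1387] [0.04   0.1327 0.1815]
boardL front 1234 [-0.0548  0.0797  0.1391] [-0.0152  0.1022  0.1449]
boardL back 1785 [0.0192 0.0797 0.139 ] [0.0557 0.0975 0.1443]
```

Emit:
{"name": "step_arm", "arguments": {"steps": [{"slide": [-0.5, -1.2, 5], "rot": [0, 0, 0], "jaw": 0.1}, {"slide": [0, 0, 8], "rot": [0, 0, 0], "jaw": 0.1}, {"slide": [0, 0, 8], "rot": [0, 0, 0], "jaw": 0.1}, {"slide": [0, 0, 8], "rot": [0, 0, 0], "jaw": 0.1}, {"slide": [0, 0, 6], "rot": [0, 0, 0], "jaw": 0.1}]}}

```text
clock: 19.7
position: [0.5444, 0.0171, 0.1986]
tool_rot: [-3.14, -0.0, 1.719]
ft_force: [0.4, 0.1, -1.5]
gripper_width: 0.268
grasp_force: 59.4
```

Emit:
{"name": "step_arm", "arguments": {"steps": [{"slide": [0, 0, 3], "rot": [0, 0, 0], "jaw": 0.1}, {"slide": [0, 0, 0], "rot": [0, 0, 0], "jaw": 0.1}]}}

```text
clock: 19.9
position: [0.5445, 0.0171, 0.1961]
tool_rot: [-3.14, -0.0, 1.719]
ft_force: [-0.7, 0.3, -1.6]
gripper_width: 0.273
grasp_force: 59.4
```

```bash
python3 look.py
```

```text
[0.54485378 0.01716188 0.19660953] [-3.14123847e+00 -5.91982428e-05  1.71881734e+00] [-0.5483453   0.37255831 -3.23277705] 19.95 rackTCP [-0.0002 -0.    ]
spacer tips z 0.0822 yaw err deg 0.01
beam+y end 6497 [-0.0128  0.05    0.1653] [0.0114 0.1004 0.1701]
[-0.0007  0.0752] [0.0241 0.0503] 0.0639120489358902
fins 3552 [-0.0399 -0.0849  0.1151] [0.04   0.0979 0.1422]
```

Emit:
{"name": "step_arm", "arguments": {"steps": [{"slide": [-0.2, 0.8, 4], "rot": [0, 0, 0], "jaw": 0.1}, {"slide": [0, 0, 6], "rot": [0, 0, 0], "jaw": 0.1}, {"slide": [0, 0, 6], "rot": [0, 0, 0], "jaw": 0.1}, {"slide": [0, 0, 4], "rot": [0, 0, 0], "jaw": 0.1}, {"slide": [0, 0, 2], "rot": [0, 0, 0], "jaw": 0.1}]}}

```text
clock: 20.45
position: [0.5454, 0.017, 0.1741]
tool_rot: [-3.141, -0.0, 1.719]
ft_force: [0.5, -0.3, -2.3]
gripper_width: 0.269
grasp_force: 59.5
```

Emit:
{"name": "step_arm", "arguments": {"steps": [{"slide": [0, 0, 1], "rot": [0, 0, 0], "jaw": 0.1}, {"slide": [0, 0, 1], "rot": [0, 0, 0], "jaw": 0.1}]}}

```text
clock: 20.65
position: [0.5458, 0.0171, 0.1728]
tool_rot: [3.141, -0.0, 1.719]
ft_force: [0.0, 0.2, -3.5]
gripper_width: 0.267
grasp_force: 59.5
```

Emit:
{"name": "step_arm", "arguments": {"steps": [{"slide": [0, 0, 1], "rot": [0, 0, 0], "jaw": 0.1}, {"slide": [0, 0, 1], "rot": [0, 0, 0], "jaw": 0.1}, {"slide": [0, 0, 1], "rot": [0, 0, 0], "jaw": 0.1}]}}

```text
clock: 20.95
position: [0.5458, 0.0171, 0.1698]
tool_rot: [3.141, -0.0, 1.719]
ft_force: [0.2, 0.2, -3.2]
gripper_width: 0.271
grasp_force: 59.5
```

Emit:
{"name": "step_arm", "arguments": {"steps": [{"slide": [0, 0, 0.5], "rot": [0, 0, 0], "jaw": 0.1}, {"slide": [0, 0, 0.5], "rot": [0, 0, 0], "jaw": 0.1}]}}

```text
clock: 21.15
position: [0.5457, 0.017, 0.1688]
tool_rot: [-3.142, 0.0, 1.719]
ft_force: [0.2, -0.1, -2.8]
gripper_width: 0.267
grasp_force: 59.5
```

Emit:
{"name": "step_arm", "arguments": {"steps": [{"slide": [0, 0, 0.5], "rot": [0, 0, 0], "jaw": 0.1}, {"slide": [0, 0, 0.3], "rot": [0, 0, 0], "jaw": 0.1}]}}

```text
clock: 21.35
position: [0.5458, 0.0171, 0.1684]
tool_rot: [3.141, 0.0, 1.719]
ft_force: [-1.9, 0.5, 4.6]
gripper_width: 0.27
grasp_force: 60.3
```

```bash
python3 look.py
```

```text
[0.54581264 0.01708376 0.1684783 ] [3.14122382e+00 3.98035966e-05 1.71880665e+00] [-1.70828313  0.6382929   2.40324515] 21.4 rackTCP [ 0.0008 -0.0002]
spacer tips z 0.0541 yaw err deg 0.01
beam+y end 9726 [-0.0299  0.05    0.1352] [0.03   0.1123 0.1451]
[-0.0046  0.0773] [0.056  0.0657] 76.28365325927734
fins 0
```

Emit:
{"name": "step_arm", "arguments": {"steps": [{"slide": [0, 0, 0], "rot": [0, 0, 0], "jaw": 0.35}, {"slide": [0, 0, 0], "rot": [0, 0, 0], "jaw": 0.45}, {"slide": [0, 0, 0], "rot": [0, 0, 0], "jaw": 0.5}, {"slide": [0, 0, 0], "rot": [0, 0, 0], "jaw": 0.5}, {"slide": [0, 0, -10], "rot": [0, 0, 0], "jaw": 0.5}]}}

```text
clock: 21.9
position: [0.5447, 0.017, 0.1771]
tool_rot: [-3.139, -0.0, 1.719]
ft_force: [-1.1, -0.2, 0.1]
gripper_width: 0.501
grasp_force: 0.0
```

Emit:
{"name": "step_arm", "arguments": {"steps": [{"slide": [0, 0, -30], "rot": [0, 0, 0], "jaw": 0.5}, {"slide": [0, 0, -40], "rot": [0, 0, 0], "jaw": 0.5}, {"slide": [0, 0, -30], "rot": [0, 0, 8.2], "jaw": 0.4}, {"slide": [0, 0, 0], "rot": [0, 0, 8.2], "jaw": 0.4}, {"slide": [0, 0, 0], "rot": [0, 0, 8.2], "jaw": 0.4}]}}

```text
clock: 22.4
position: [0.5467, 0.0171, 0.2804]
tool_rot: [3.138, -0.001, 1.284]
ft_force: [-0.2, -0.1, -0.2]
gripper_width: 0.402
grasp_force: 0.0
```

Emit:
{"name": "step_arm", "arguments": {"steps": [{"slide": [0, 0, 0], "rot": [0, 0, 8.2], "jaw": 0.4}, {"slide": [0, 0, 0], "rot": [0, 0, 8.2], "jaw": 0.4}, {"slide": [0, 0, 0], "rot": [0, 0, 0], "jaw": 0.4}, {"slide": [0, 0, 0], "rot": [0, 0, 0], "jaw": 0.4}]}}

```text
clock: 22.8
position: [0.5458, 0.0171, 0.2785]
tool_rot: [3.141, -0.0, 1.007]
ft_force: [-0.3, -0.1, 0.1]
gripper_width: 0.398
grasp_force: 0.0
```

```bash
cat > kn.py <<'E'
from rk import *
import sys
p=cam('wrist',sys.argv[1] if len(sys.argv)>1 else None); W=cloud(p); L=loc(W); z=L[:,2]; s=robot.sense()
t=s['position']; r=(t[:2]-c)@R; print(t.round(4),s['tool_rot'].round(4),s['clock'],'rackTCP',r.round(4))
for sg in(1,-1):
    k=L[(abs(L[:,0]+.01)<.09)&(L[:,1]*sg>.07)&(L[:,1]*sg<.17)&(z>.165)&(z<.185)]
    if len(k)>20:
        k=max(big(k),key=len); m=(k[:,:2].max(0)+k[:,:2].min(0))/2; print('knob',sg,m.round(4),np.ptp(k[:,:2],axis=0).round(4),'ang',round(np.arctan2(m[0]+.035,sg*m[1]-.089),3))
    b=L[(abs(L[:,0])<.012)&(L[:,1]*sg>.05)&(L[:,1]*sg<.105)&(z>.13)&(z<.143)]
    if len(b)>20: print('beam top z',sg,np.median(b[:,2]).round(4),len(b))
b=L[(abs(L[:,0])<.02)&(abs(L[:,1])<.06)&(z>.171)&(z<.177)]; med('block',b)
E
python3 kn.py w9.png
```

```text
[0.5458 0.017  0.2784] [ 3.1413e+00 -2.0000e-04  1.0061e+00] 22.85 rackTCP [ 0.0008 -0.0003]
knob 1 [-0.0413  0.1397] [0.0133 0.0138] ang -0.123
beam top z 1 0.1398 1902
beam top z -1 0.14 303
block 3826 [-0.0114 -0.0457  0.1711] [0.0132 0.0446 0.1759]
```

View pics/w9.png

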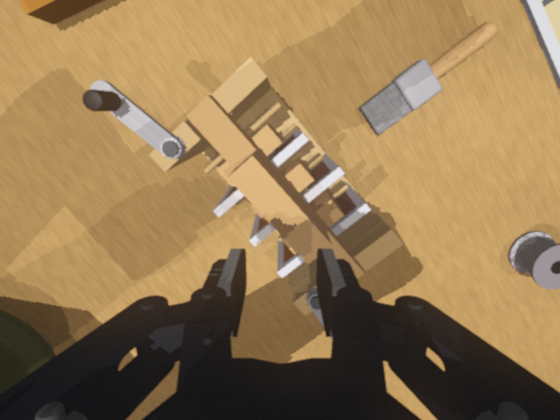

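The beam lies home (top at z=0.140 at both ends) with its fins between the panels; the left knob shows at (100,100). Now the left catch.

Emit:
{"name": "step_arm", "arguments": {"steps": [{"slide": [19.5, -31, 0], "rot": [0, 0, 0], "jaw": 0.4}, {"slide": [19.5, -31, 0], "rot": [0, 0, 0], "jaw": 0.4}, {"slide": [19.5, -31, 0], "rot": [0, 0, 0], "jaw": 0.4}, {"slide": [19.5, -30.5, 0], "rot": [0, 0, 0], "jaw": 0.4}, {"slide": [0, 0, 20], "rot": [0, 0, 0], "jaw": 0.4}]}}

```text
clock: 23.35
position: [0.4835, 0.1528, 0.2604]
tool_rot: [3.14, -0.005, 1.01]
ft_force: [0.7, -0.6, -0.7]
gripper_width: 0.401
grasp_force: 0.0
```

Emit:
{"name": "step_arm", "arguments": {"steps": [{"slide": [0, 0, 25], "rot": [0, 0, 0], "jaw": 0.4}, {"slide": [0, 0, 0], "rot": [0, 0, 0], "jaw": 0.4}, {"slide": [0, 0, 0], "rot": [0, 0, 0], "jaw": 0.4}]}}

```text
clock: 23.65
position: [0.4833, 0.1491, 0.2332]
tool_rot: [-3.141, 0.001, 1.004]
ft_force: [0.2, 0.0, -0.3]
gripper_width: 0.398
grasp_force: 0.0
```

```bash
python3 kn.py
```

```text
[0.4839 0.1492 0.2339] [ 3.1412e+00 -4.0000e-04  1.0038e+00] 23.7 rackTCP [-0.041   0.1395]
knob 1 [-0.0417  0.1407] [0.0138 0.0134] ang -0.128
beam top z 1 0.1399 2222
block 846 [-0.0013 -0.0091  0.171 ] [0.0129 0.0457 0.1757]
```

Emit:
{"name": "step_arm", "arguments": {"steps": [{"slide": [0.5, -1, 15], "rot": [0, 0, 0], "jaw": 0.4}, {"slide": [0, 0, 20], "rot": [0, 0, 0], "jaw": 0.4}, {"slide": [0, 0, 15], "rot": [0, 0, 0], "jaw": 0.4}, {"slide": [0, 0, 5], "rot": [0, 0, 0], "jaw": 0.3}, {"slide": [0, 0, 0], "rot": [0, 0, 0], "jaw": 0.27}]}}

```text
clock: 24.2
position: [0.4833, 0.15, 0.1785]
tool_rot: [3.141, -0.0, 1.003]
ft_force: [-0.8, -0.4, 0.5]
gripper_width: 0.273
grasp_force: 0.0
```

Run:
```python
from rk import *
s=robot.sense(); t=s['position']; r=(t[:2]-c)@R; print(t,s['tool_rot'],s['ft_force'],s['gripper_width'],r)
def plan(sg,yaw,end):
    # tool axes in rack frame
    b=yaw-a; X=np.array([np.cos(b),np.sin(b)]); Y=np.array([np.sin(b),-np.cos(b)])
    th0=-.128; cur=r; out=[]
    n=10
    for i in range(1,n+1):
        th=th0+(end-th0)*i/n
        k=np.array([-.035+.052*np.sin(th), sg*(.089+.052*np.cos(th))])
        tan=np.array([np.cos(th),-sg*np.sin(th)])
        tgt=k+np.sign(tan@Y)*.0055*Y
        d=tgt-cur; out.append(((d@X*1e3).round(1),(d@Y*1e3).round(1))); cur=tgt
    print(out)
plan(1,s['tool_rot'][2],1.57)
```

```text
[0.48329515 0.1499921  0.1784516 ] [ 3.14148667e+00 -1.27666228e-04  1.00300765e+00] [-0.82082382 -0.43080942  0.53398753] 0.27275211838378605 [-0.04147269  0.14043236]
[(np.float64(6.1), np.float64(11.7)), (np.float64(4.9), np.float64(7.3)), (np.float64(3.6), np.float64(8.1)), (np.float64(2.2), np.float64(8.5)), (np.float64(0.7), np.float64(8.8)), (np.float64(-0.8), np.float64(8.8)), (np.float64(-2.3), np.float64(8.5)), (np.float64(-3.7), np.float64(8.0)), (np.float64(-5.0), np.float64(7.3)), (np.float64(-6.1), np.float64(6.3))]
```

Emit:
{"name": "step_arm", "arguments": {"steps": [{"slide": [6, 11, 0], "rot": [0, 0, 0], "jaw": 0.27}, {"slide": [5, 7.5, 0], "rot": [0, 0, 0], "jaw": 0.27}, {"slide": [3.6, 8, 0], "rot": [0, 0, 0], "jaw": 0.27}, {"slide": [2.2, 8.5, 0], "rot": [0, 0, 0], "jaw": 0.27}, {"slide": [0.7, 8.8, 0], "rot": [0, 0, 0], "jaw": 0.27}]}}

```text
clock: 24.7
position: [0.5306, 0.1412, 0.1785]
tool_rot: [3.141, -0.001, 1.003]
ft_force: [-0.5, 1.7, 0.3]
gripper_width: 0.271
grasp_force: 0.7
```

Emit:
{"name": "step_arm", "arguments": {"steps": [{"slide": [-0.8, 8.8, 0], "rot": [0, 0, 0], "jaw": 0.27}, {"slide": [-2.3, 8.5, 0], "rot": [0, 0, 0], "jaw": 0.27}, {"slide": [-3.7, 8, 0], "rot": [0, 0, 0], "jaw": 0.27}, {"slide": [-5, 7.3, 0], "rot": [0, 0, 0], "jaw": 0.27}, {"slide": [-5, 5, 0], "rot": [0, 0, 0], "jaw": 0.27}]}}

```text
clock: 25.2
position: [0.5522, 0.106, 0.1779]
tool_rot: [3.142, 0.0, 1.003]
ft_force: [-0.0, 0.8, -0.6]
gripper_width: 0.271
grasp_force: 0.6
```

Emit:
{"name": "step_arm", "arguments": {"steps": [{"slide": [-0.7, 0.8, 0], "rot": [0, 0, 0], "jaw": 0.27}, {"slide": [0, 0, 0], "rot": [0, 0, 0], "jaw": 0.27}]}}

```text
clock: 25.4
position: [0.5523, 0.1054, 0.178]
tool_rot: [3.141, 0.0, 1.002]
ft_force: [0.2, -0.2, 0.3]
gripper_width: 0.269
grasp_force: 0.0
```

```bash
python3 kn.py
```

```text
[0.5523 0.1057 0.1781] [3.1412e+00 2.0000e-04 1.0029e+00] 25.45 rackTCP [0.0202 0.0864]
knob 1 [0.0233 0.0891] [0.0401 0.0379] ang 1.57
beam top z 1 0.1398 1344
beam top z -1 0.14 38
block 12 [0.0047 0.0444 0.1713] [0.0074 0.0456 0.1736]
```

Emit:
{"name": "step_arm", "arguments": {"steps": [{"slide": [-1.2, 1.5, 0], "rot": [0, 0, 0], "jaw": 0.27}, {"slide": [-0.8, 1, 0], "rot": [0, 0, 0], "jaw": 0.27}, {"slide": [0, 0, 0], "rot": [0, 0, 0], "jaw": 0.27}]}}

```text
clock: 25.75
position: [0.5528, 0.104, 0.178]
tool_rot: [-3.14, -0.001, 1.004]
ft_force: [-1.9, 5.5, 0.7]
gripper_width: 0.269
grasp_force: 2.2
```

Emit:
{"name": "step_arm", "arguments": {"steps": [{"slide": [-0.8, 1, 0], "rot": [0, 0, 0], "jaw": 0.27}, {"slide": [0, 0, 0], "rot": [0, 0, 0], "jaw": 0.27}]}}

```text
clock: 25.95
position: [0.5529, 0.1038, 0.178]
tool_rot: [-3.138, -0.003, 1.005]
ft_force: [-3.5, 8.4, 1.3]
gripper_width: 0.269
grasp_force: 3.6
```

Emit:
{"name": "step_arm", "arguments": {"steps": [{"slide": [2.5, -3.5, 0], "rot": [0, 0, 0], "jaw": 0.27}, {"slide": [0, 0, -20], "rot": [0, 0, 0], "jaw": 0.3}, {"slide": [0, 0, -40], "rot": [0, 0, 0], "jaw": 0.4}, {"slide": [0, 0, -40], "rot": [0, 0, -8.2], "jaw": 0.4}, {"slide": [0, 0, 0], "rot": [0, 0, -8.2], "jaw": 0.4}]}}

```text
clock: 26.45
position: [0.5552, 0.1059, 0.284]
tool_rot: [3.132, -0.003, 1.295]
ft_force: [0.8, -0.0, -0.2]
gripper_width: 0.397
grasp_force: 0.0
```

Emit:
{"name": "step_arm", "arguments": {"steps": [{"slide": [0, 0, 0], "rot": [0, 0, -8.2], "jaw": 0.4}, {"slide": [0, 0, 0], "rot": [0, 0, -8.2], "jaw": 0.4}, {"slide": [0, 0, 0], "rot": [0, 0, -8.2], "jaw": 0.4}, {"slide": [0, 0, 0], "rot": [0, 0, -8.2], "jaw": 0.4}, {"slide": [0, 0, 0], "rot": [0, 0, -8.2], "jaw": 0.4}]}}

```text
clock: 26.95
position: [0.5523, 0.1053, 0.278]
tool_rot: [-3.142, 0.002, 2.011]
ft_force: [-0.7, 0.0, -0.3]
gripper_width: 0.401
grasp_force: 0.0
```

Emit:
{"name": "step_arm", "arguments": {"steps": [{"slide": [0, 0, 0], "rot": [0, 0, -8.2], "jaw": 0.4}, {"slide": [0, 0, 0], "rot": [0, 0, -8.2], "jaw": 0.4}, {"slide": [0, 0, 0], "rot": [0, 0, -8.2], "jaw": 0.4}, {"slide": [-26, -39, 0], "rot": [0, 0, 0], "jaw": 0.4}, {"slide": [-26, -39, 0], "rot": [0, 0, 0], "jaw": 0.4}]}}

```text
clock: 27.45
position: [0.5411, 0.0121, 0.2779]
tool_rot: [-3.141, 0.002, 2.438]
ft_force: [0.6, -0.8, -0.8]
gripper_width: 0.399
grasp_force: 0.0
```

Emit:
{"name": "step_arm", "arguments": {"steps": [{"slide": [-26, -39, 0], "rot": [0, 0, 0], "jaw": 0.4}, {"slide": [-26, -39, 0], "rot": [0, 0, 0], "jaw": 0.4}, {"slide": [-27, -40, 0], "rot": [0, 0, 0], "jaw": 0.4}, {"slide": [0, 0, 0], "rot": [0, 0, 0], "jaw": 0.4}, {"slide": [0, 0, 0], "rot": [0, 0, 0], "jaw": 0.4}]}}

```text
clock: 27.95
position: [0.5241, -0.1296, 0.278]
tool_rot: [-3.141, 0.0, 2.432]
ft_force: [-0.3, 0.7, 0.1]
gripper_width: 0.401
grasp_force: 0.0
```

```bash
python3 kn.py
```

```text
[ 0.5243 -0.1285  0.278 ] [-3.1414e+00  1.0000e-04  2.4336e+00] 28.0 rackTCP [-0.0419 -0.141 ]
beam top z 1 0.1395 1353
knob -1 [-0.0431 -0.1399] [0.0136 0.0136] ang -0.158
beam top z -1 0.1397 1916
block 5372 [-0.012  -0.0452  0.171 ] [0.013  0.0458 0.176 ]
```

Emit:
{"name": "step_arm", "arguments": {"steps": [{"slide": [1.5, 0, 25], "rot": [0, 0, 0], "jaw": 0.4}, {"slide": [0, 0, 30], "rot": [0, 0, 0], "jaw": 0.4}, {"slide": [0, 0, 25], "rot": [0, 0, 0], "jaw": 0.4}, {"slide": [0, 0, 14], "rot": [0, 0, 0], "jaw": 0.4}, {"slide": [0, 0, 5], "rot": [0, 0, 0], "jaw": 0.27}]}}

```text
clock: 28.5
position: [0.5224, -0.1254, 0.1773]
tool_rot: [-3.14, -0.003, 2.437]
ft_force: [-0.0, 1.3, 0.6]
gripper_width: 0.271
grasp_force: 0.0
```

Emit:
{"name": "step_arm", "arguments": {"steps": [{"slide": [0, 0, 0], "rot": [0, 0, 0], "jaw": 0.27}, {"slide": [0, 0, 0], "rot": [0, 0, 0], "jaw": 0.27}]}}

```text
clock: 28.7
position: [0.524, -0.1268, 0.1799]
tool_rot: [3.141, 0.001, 2.436]
ft_force: [-0.2, 0.2, -0.4]
gripper_width: 0.268
grasp_force: 0.0
```

```bash
python3 -c "
from rk import *
s=robot.sense();print(s['position'],s['ft_force'],s['gripper_width'],(s['position'][:2]-c)@R)"
```

```text
[ 0.5239701  -0.12681425  0.17990055] [-0.172238    0.20172898 -0.42712367] 0.26778145927087826 [-0.04201261 -0.13934598]
```

Emit:
{"name": "step_arm", "arguments": {"steps": [{"slide": [-6, 11, 0], "rot": [0, 0, 0], "jaw": 0.27}, {"slide": [-5, 7.5, 0], "rot": [0, 0, 0], "jaw": 0.27}, {"slide": [-3.6, 8, 0], "rot": [0, 0, 0], "jaw": 0.27}, {"slide": [-2.2, 8.5, 0], "rot": [0, 0, 0], "jaw": 0.27}, {"slide": [-0.7, 8.8, 0], "rot": [0, 0, 0], "jaw": 0.27}]}}

```text
clock: 29.2
position: [0.5659, -0.1051, 0.1794]
tool_rot: [3.141, 0.001, 2.434]
ft_force: [-0.1, -1.8, 0.1]
gripper_width: 0.267
grasp_force: 0.7
```

Emit:
{"name": "step_arm", "arguments": {"steps": [{"slide": [0.8, 8.8, 0], "rot": [0, 0, 0], "jaw": 0.27}, {"slide": [2.3, 8.5, 0], "rot": [0, 0, 0], "jaw": 0.27}, {"slide": [3.7, 8, 0], "rot": [0, 0, 0], "jaw": 0.27}, {"slide": [5, 7.3, 0], "rot": [0, 0, 0], "jaw": 0.27}, {"slide": [5, 5, 0], "rot": [0, 0, 0], "jaw": 0.27}]}}

```text
clock: 29.7
position: [0.5765, -0.065, 0.1789]
tool_rot: [3.142, -0.0, 2.435]
ft_force: [0.7, -1.6, -0.6]
gripper_width: 0.269
grasp_force: 0.6
```

Emit:
{"name": "step_arm", "arguments": {"steps": [{"slide": [1.2, 1.5, 0], "rot": [0, 0, 0], "jaw": 0.27}, {"slide": [0.8, 1, 0], "rot": [0, 0, 0], "jaw": 0.27}, {"slide": [0, 0, 0], "rot": [0, 0, 0], "jaw": 0.27}]}}

```text
clock: 30.0
position: [0.5763, -0.0628, 0.1789]
tool_rot: [-3.141, -0.0, 2.434]
ft_force: [-1.1, 0.1, 0.5]
gripper_width: 0.277
grasp_force: 0.7
```

```bash
python3 -c "
from rk import *
s=robot.sense();print(s['position'],s['ft_force'],s['gripper_width'],(s['position'][:2]-c)@R)"
```

```text
[ 0.57632453 -0.0627529   0.17891332] [-1.06743417  0.11528002  0.49056114] 0.27732751396599636 [ 0.01920649 -0.0836947 ]
```

Emit:
{"name": "step_arm", "arguments": {"steps": [{"slide": [0.8, 1, 0], "rot": [0, 0, 0], "jaw": 0.27}, {"slide": [0.8, 1, 0], "rot": [0, 0, 0], "jaw": 0.27}, {"slide": [0, 0, 0], "rot": [0, 0, 0], "jaw": 0.27}]}}

```text
clock: 30.3
position: [0.5764, -0.0624, 0.1789]
tool_rot: [-3.138, 0.002, 2.433]
ft_force: [-2.0, -7.6, -0.3]
gripper_width: 0.27
grasp_force: 3.6
```

Emit:
{"name": "step_arm", "arguments": {"steps": [{"slide": [0.3, 1, 0], "rot": [0, 0, 0], "jaw": 0.27}, {"slide": [0, 0, 0], "rot": [0, 0, 0], "jaw": 0.27}]}}

```text
clock: 30.5
position: [0.5765, -0.0622, 0.1788]
tool_rot: [-3.136, 0.003, 2.432]
ft_force: [-2.6, -10.3, -0.3]
gripper_width: 0.262
grasp_force: 4.9
```

At the stop. Back off, lift, and check.

Emit:
{"name": "step_arm", "arguments": {"steps": [{"slide": [-2.5, -4, 0], "rot": [0, 0, 0], "jaw": 0.27}, {"slide": [0, 0, -20], "rot": [0, 0, 0], "jaw": 0.3}, {"slide": [0, 0, -40], "rot": [0, 0, 0], "jaw": 0.4}, {"slide": [0, 0, -40], "rot": [0, 0, 0], "jaw": 0.4}, {"slide": [30, -30, -20], "rot": [0, 0, 0], "jaw": 0.4}]}}

```text
clock: 31.0
position: [0.539, -0.067, 0.3022]
tool_rot: [3.136, 0.005, 2.435]
ft_force: [0.6, 0.2, 0.2]
gripper_width: 0.399
grasp_force: 0.0
```

Emit:
{"name": "step_arm", "arguments": {"steps": [{"slide": [-30, -30, -10], "rot": [0, 0, 0], "jaw": 0.4}, {"slide": [-30, -30, 0], "rot": [0, 0, 0], "jaw": 0.4}, {"slide": [-30, -30, 0], "rot": [0, 0, 0], "jaw": 0.4}, {"slide": [0, 0, 0], "rot": [0, 0, 0], "jaw": 0.4}, {"slide": [0, 0, 0], "rot": [0, 0, 0], "jaw": 0.4}]}}

```text
clock: 31.5
position: [0.5442, -0.1947, 0.3088]
tool_rot: [3.14, -0.001, 2.432]
ft_force: [-0.1, 0.2, 0.2]
gripper_width: 0.4
grasp_force: 0.0
```

```bash
python3 kn.py w10.png
python3 - <<'E'
from rk import *
for n in('scene','side'):
    L=loc(cloud(cam(n))); z=L[:,2]
    for sg in(1,-1):
        k=L[(abs(L[:,0]-.0)<.09)&(L[:,1]*sg>.07)&(L[:,1]*sg<.17)&(z>.158)&(z<.18)]
        if len(k)>5: med(n+' knob%d'%sg,k)
E
```

```text
[ 0.5442 -0.1938  0.3089] [ 3.1405e+00 -7.0000e-04  2.4338e+00] 31.55 rackTCP [-0.0319 -0.2086]
knob -1 [ 0.0168 -0.0893] [0.0132 0.0135] ang 1.566
beam top z -1 0.1396 1227
block 3123 [-0.0116 -0.0455  0.171 ] [0.0134 0.0225 0.1764]
scene knob1 43 [0.0117 0.0834 0.1586] [0.0263 0.0975 0.1791]
scene knob-1 31 [ 0.009  -0.0955  0.16  ] [ 0.0242 -0.0793  0.1786]
side knob1 39 [0.0108 0.0822 0.1581] [0.023  0.0966 0.1797]
side knob-1 37 [ 0.0096 -0.0974  0.1599] [ 0.0228 -0.0824  0.18  ]
```

View pics/w10.png

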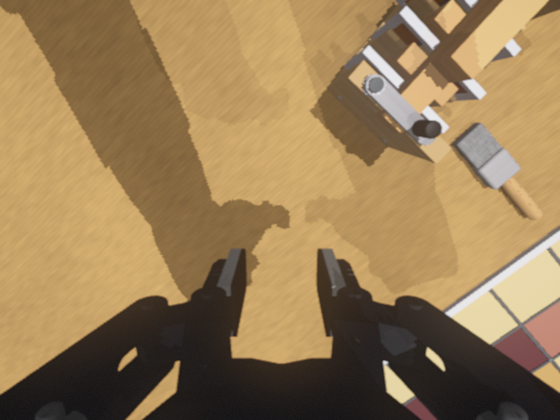

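The right catch lies across the beam (pivot at (375,85), knob at (427,130)), at 1.566 rad. The left knob is at y≈0.090 (closed) in the scene and side views. Nothing is touching the gripper, so I hand in.

```bash
python3 -c "
from rig import robot
print(robot.hand_in())"
```

```text
the job is handed in; nothing more can be done
None
```

The job is handed in: the panel stands in the middle slot, centred to about 0.2 mm, the spacer's beam is home at both ends, and both catches are swung to their stops across it. It took about 32 s of the 72 s.

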